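Take the depth of a blind bore with a stop-collar gauge

ROBOT

A 6-joint arm with a two-finger parallel gripper is mounted at the origin on the work surface. World frame = base frame: x ahead of the robot, y to its left, z up, the work surface at z = 0. Lengths are in m, angles in rad, forces in N, time in s.
With the tool pointing down it reaches from about 0.375 to 0.9 m from the base axis. Payload 3.1 kg.
Tool frame: the origin (TCP) lies on the centre line of the jaws, within the pads' length; the fingertips stand robot.tip_reach ahead of it and the grasp point (between the pads) is the TCP (robot.tip_reach is the distance from the TCP to the fingertips, in m); z points along the fingers, y is the direction in which the jaws open and shut (so a half turn about z gives the same grasp; the last joint's range is limited). The gripper opens to 87 mm and grips with 3 to 60 N. Pads are 19 mm wide; open, the fingers measure 117 mm over their backs; the gripper's body (75 mm by 190 mm) begins 51 mm behind the grasp point.
Start: joints at [-1.296, 0.527, 1.433, -0, 1.181, -0.178], TCP at [0.274, -0.562, 0.242] pointing down, gripper open.
Joint ranges: [-3.08, 3.08], [-0.75, 2.2], [0.22, 2.44], [-1.43, 4.57], [0, 2.65], [-2.85, 2.85]. Speed limits (rad/s): [2.79, 2.79, 3.14, 3.14, 3.14, 3.14].

INTERFACE

Orientations are given as a unit quaternion [x, y, z, w].
In Python, from rig import telemetry, viewer, robot gives the robot as it stands. The module is installed in compiled form; this text tells all that it offers.
- The arm moves only by the tool step_arm, never from a script. Its argument "targets" is a list of rows, each an object of numbers: "dx", "dy", "dz": the shift along the tool's x, y, z in m; "rx", "ry", "rz": the turn, a rotation vector about the tool's x, y, z in degrees. In form: [{"dx": .., "dy": .., "dz": .., "rx": .., "ry": .., "rz": ..}, ...]. A call has exactly 5 rows; each row is the pose to reach, as a shift and turn from the pose measured when the call began, along the tool's axes at that moment; what a row does not reach only later rows make up. A row lasts 1/8 s, in which the tool goes at most 62.5 mm and 10.7 degrees, less where a joint would pass 70% of its speed; a pose out of reach is approached as far as the arm can. A call with a gripper value outside its range is refused whole. "gripper" is the opening, from 0 (shut) to 1 (fully open), set as the call begins (left out, the last holds). The fingers move at their own pace and stop on an object; "force" is the grip in N (left out, the last holds). Time passes only in rows, so rows that repeat a pose let the fingers close, or fill a call up. It gives the time, the measured TCP pose, the force and the opening at its end, in the units of the state.
- telemetry.get_obs(): the state, without advancing time (a new reading comes with each control period).
- viewer.camera(name): name is "scene" or "top" or "wrist"; returns a dict with "img" (480x640x3 uint8, blue, green, red), "depth" (480x640 float32, m along the optical axis (not along the pixel's ray), 0 where there is no reading), "K" (3x3 intrinsics, pixels), "R" (3x3) and "t" (3): a world point X has camera coordinates R X + t. Camera axes: x right, y down, z forward; pixel columns grow to the right and rows downward; lengths in m; the calibration is good to about 2 mm. A picture is of the moment at which its call begins.
- robot.hand_in(): hands the job in, once; it reports no verdict.
The state is a dict: "time": time; "q": joint angles; "joint_velocities": joint speeds; "joint_torque": joint torques, N m; "position": TCP position; "tool_rot": TCP orientation; "ft_force": force on the tool from outside, world axes, zero at the start; "moment": the same for the moment, N m; "grip_width": finger opening in m.
Only numpy, scipy, OpenCV 4.12 (cv2) and the standard library are available. Lean on these libraries where they do the work, as an engineer would, in place of code of your own. Each camera call takes 0.05 s, during which the arm holds its last target.

TASK

Take the depth of the blind bore in the wooden blank held in the vise: lift the depth gauge out of its stand by its wooden handle and lower the rod straight into the bore, letting the rim push the stop collar up the rod, until the nose stands on the bottom; never jab it, and keep it there under a light push of about 12 N for two seconds. Then draw it out and put it back upright in its stand's hole, the collar resting on the stand, with the collar still set to the bore's depth, let go, and leave the other things on the bench where they are.

Things in the scene. Friction and masses are not known exactly. Their poses are not given: they have to be found in the camera images.
- stop: Stop collar of the depth gauge: brass disc, 32 mm diameter, 14 mm thick, with a small steel thumbscrew stub on its +x side. Origin at the centre of its flat underside; z up along the rod. It starts lying on the stand's top, the rod hanging through it into the stand's hole. The square handle's faces are square to its x and y axes. The whole gauge weighs 1.3 to 2.7 N.
- rod (a joint): The gauge's reading: how far the rod's nose stands out below the collar's underside, in m (0 to 0.07). It starts at 0.014 to 0.024. The rod is steel, 12 mm diameter, with a hemispherical nose, and carries the handle. It slides through the collar with about 5 N of friction (more than its weight) and stays where it is left.
- rod_nose (a point): Lowest point of the rod's hemispherical nose, on the rod's axis; its frame is parallel to that of the stop collar.
- rod_grip (a point): Centre of the gauge's dark wooden handle, a square bar 24 x 24 mm and 52 mm tall at the upper end of the rod, coaxial with it, 124 mm above the nose (handle from 98 to 150 mm above the nose). Pinch it from above across two opposite faces.
- vise: Bench vise fixed to the bench, gripping a square wooden blank 70 x 70 x 70 mm. Origin on the bench under the blank's centre. The jaws (grey, 58 mm high, each 20 mm thick, 90 mm along x) stand at +y and -y of the blank; the screw with its bar sticks out to 115 mm on the +y side, 30 mm above the bench. z up.
- bore_mouth (a point): Centre of the mouth of the blind bore: vertical, 14 mm diameter, in the middle of the blank's top, 70 mm above the bench. Its depth differs from blank to blank, between 32 and 50 mm, and nothing but the rod can tell it: the bottom (bore_floor in the rules; its origin is the centre of the bottom's face, its z axis up) is flat, hard and not measured.
- stand: The gauge's wooden stand, fixed to the bench: a block 80 x 110 mm and 70 mm high on a foot 100 x 130 mm, 14 mm high. Origin on the bench under its centre, z up.
- stand_hole (a point): Centre of the mouth of the stand's vertical hole, 16 mm diameter and 62 mm deep, in the middle of the stand's top, 70 mm above the bench.
- tin: Bystander: open aluminium tin, 70 mm diameter, 75 mm tall. Origin under its centre.
- offcut: Bystander: wooden offcut 50 x 110 x 35 mm. Origin under its centre.
- tray: Bystander: plywood tray of small sticks, 110 x 140 x 30 mm. Origin under its centre.
There are look-alikes about, which are no part of the job. Leave any green look-alike of the stop alone.

How it is judged:
By the outcome, as a careful person would: the job done as asked, in the order asked, and still so for the second after the job is handed in, with the robot touching nothing.
It also fails if it takes over 67 s, if anything falls off the work surface, if the arm or the gripper's body presses on something with over 40 N, if the wrist force passes 120 N, or if a joint passes its speed limit or range.

## Working session

There is one attempt and no reset: what is moved stays moved. The work goes in short steps, Python scripts to look and compute and a tool call to move; the robot and the scene stay as the last step left them, time stands still between calls to the robot, and variables do not carry over. Pictures are saved under pics/ and viewed, and the job is handed in when it is done.

Besides the shell and the picture viewer there is one more tool, called after "Emit:" by a JSON object that holds its "method" and its "body", one argument or row to a line. step_arm: Moves the arm, as the interface text tells. Its arguments: {"type":"object","properties":{"targets":{"type":"array"},"gripper":{"type":"number"},"force":{"type":"number"}},"required":["targets"]}

```bash
mkdir -p pics; ls
python3 - <<'E'
from rig import telemetry, viewer, robot
import cv2,numpy as np
o=telemetry.get_obs()
for k,v in o.items(): print(k,np.round(v,4))
print(robot.tip_reach)
for n in ["scene","top","wrist"]:
    c=viewer.camera(n); cv2.imwrite(f"pics/{n}0.png",c["img"]); print(n,c["K"].tolist(),np.round(c["R"],4).tolist(),c["t"])
    np.savez(f"{n}0.npz",**c)
E
```

```text
pics
time 0.0
q [-1.2955e+00  5.2850e-01  1.4339e+00 -1.0000e-04  1.1814e+00 -1.7850e-01]
joint_velocities [ 0.0013 -0.0007  0.0005 -0.0014 -0.0004 -0.    ]
joint_torque [ 2.30000e-03 -4.40029e+01 -1.76596e+01  6.33000e-02  5.82000e-02
 -2.00000e-04]
position [ 0.2738 -0.5611  0.2406]
tool_rot [ 9.744e-01  2.249e-01 -1.000e-04 -1.100e-03]
ft_force [-0.0286 -0.5552  0.4644]
moment [ 0.0642  0.0212 -0.0179]
grip_width 0.0869
0.019
scene [[574.9629449995765, 0.0, 322.50407641138406], [0.0, 574.9629449995765, 235.87243639090167], [0.0, 0.0, 1.0]] [[0.582, 0.813, 0.0174], [0.5831, -0.4023, -0.7058], [-0.5668, 0.4209, -0.7082]] [-0.33826446 -0.23059818  1.50051441]
top [[464.31118666046143, 0.0, 331.706437280405], [0.0, 464.31118666046143, 238.22888278155483], [0.0, 0.0, 1.0]] [[0.0288, -0.9989, 0.0361], [-0.9812, -0.0352, -0.1895], [0.1906, -0.0299, -0.9812]] [-0.03793798  0.59680912  0.82198242]
wrist [[368.69122930048195, 0.0, 318.54366924913205], [0.0, 368.69122930048195, 240.1818491790254], [0.0, 0.0, 1.0]] [[0.4386, -0.8987, -0.0028], [-0.8691, -0.4249, 0.2531], [-0.2286, -0.1086, -0.9674]] [-0.62262871 -0.03079879  0.38995609]
```

View pics/scene0.png

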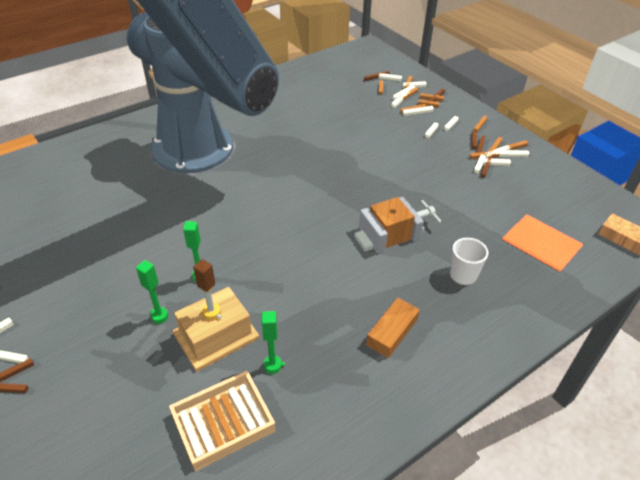

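View pics/top0.png

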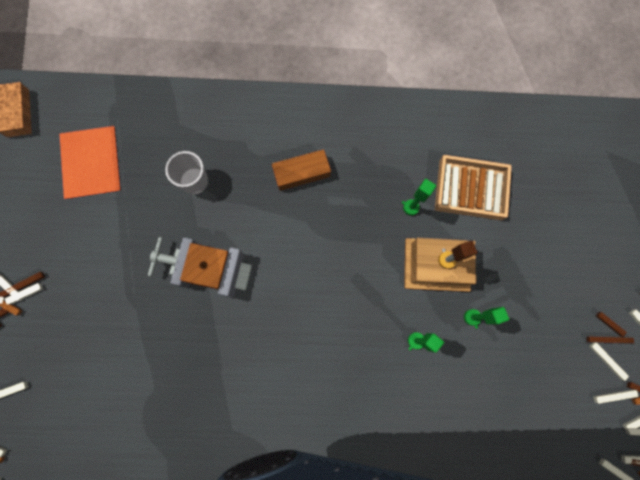

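View pics/wrist0.png

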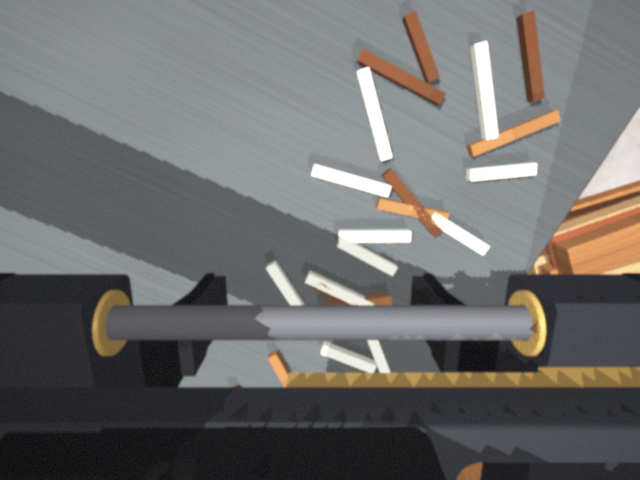

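Scene: the gauge, with its dark-brown handle at about (204,275) and brass collar at (212,312), stands in the stand. Three green look-alikes stand around it at (150,280), (193,235) and (269,330). In the top view the handle is at (465,251), the vise blank with its bore at (204,265). I'll check an enlarged crop and measure.

```bash
cat > h.py <<'E'
import numpy as np,cv2
def load(n): return dict(np.load(n))
def cloud(c):
    K,R,t,d=c["K"],c["R"],c["t"],c["depth"]
    v,u=np.mgrid[:480,:640]
    P=np.stack([(u-K[0,2])/K[0,0]*d,(v-K[1,2])/K[1,1]*d,d],-1)
    X=(P-t)@R
    X[d<=0]=np.nan
    return X
def ray(c,u,v,z):
    K,R,t=c["K"],c["R"],c["t"]
    d=R.T@np.array([(u-K[0,2])/K[0,0],(v-K[1,2])/K[1,1],1]);o=-R.T@t
    return o+d*(z-o[2])/d[2]
def proj(c,X):
    p=c["R"]@np.asarray(X)+c["t"];p=c["K"]@p;return p[:2]/p[2]
E
python3 - <<'E'
from h import *
s=load("scene0.npz");t=load("top0.npz")
a=cv2.resize(s["img"][200:400,130:310],None,fx=2.2,fy=2.2,interpolation=2)
b=cv2.resize(t["img"][215:315,390:520],None,fx=3,fy=3,interpolation=2)
cc=cv2.resize(t["img"][225:305,140:260],None,fx=3,fy=3,interpolation=2)
H=440;W=400+390
im=np.zeros((560,790,3),np.uint8);im[:440,:396]=a;im[:300,400:790]=b;im[305:545,400:760]=cc
cv2.imwrite("pics/crop0.png",im)
# masks
for n,c,(u0,v0,u1,v1) in [("scene",s,(185,240,240,340)),("top",t,(400,225,500,300))]:
    X=cloud(c);hsv=cv2.cvtColor(c["img"],cv2.COLOR_BGR2HSV)
    m=np.zeros((480,640),bool);m[v0:v1,u0:u1]=True
    for lo,hi in [(0.09,.125),(0.078,0.09),(.125,.18),(.18,.23)]:
        mm=m&(X[...,2]>lo)&(X[...,2]<hi)
        v,u=np.nonzero(mm);print(n,lo,hi,mm.sum(),np.median(X[mm],0) if mm.any() else 0,X[mm].min(0) if mm.any() else 0,X[mm].max(0) if mm.any() else 0)
    print(n,'collar hsv',hsv[260,449],hsv[312,212])
for c,n in((s,'s'),(t,'t')):
    X=cloud(c)
    print(n,X[208,393] if n=='s' else X[255,195], 'ztop blank')
E
```

```text
scene 0.09 0.125 205 [ 0.42511667 -0.2018583   0.10839529] [ 0.40887217 -0.23804142  0.09033733] [ 0.56776907 -0.17425843  0.12477186]
scene 0.078 0.09 219 [ 0.56370281 -0.23258007  0.0839793 ] [ 0.40850392 -0.24743634  0.07801747] [ 0.58207233 -0.18401623  0.08996133]
scene 0.125 0.18 249 [ 0.56830461 -0.23524682  0.16284326] [ 0.5515203  -0.24660625  0.12502346] [ 0.57517089 -0.21789664  0.17994544]
scene 0.18 0.23 307 [ 0.56578633 -0.23421501  0.19872253] [ 0.54693192 -0.24638588  0.18003173] [ 0.57544255 -0.21742068  0.20392542]
scene collar hsv [ 81  15 123] [ 25 161 252]
top 0.09 0.125 40 [ 0.55833844 -0.22709024  0.10714729] [ 0.55472967 -0.23294646  0.09068802] [ 0.56550104 -0.22579358  0.12392576]
top 0.078 0.09 178 [ 0.55776431 -0.22715021  0.08348399] [ 0.54499787 -0.2459093   0.07808969] [ 0.58074688 -0.2160715   0.0895624 ]
top 0.125 0.18 92 [ 0.55649004 -0.22163494  0.16436748] [ 0.54624849 -0.24154949  0.12595883] [ 0.56892026 -0.21753477  0.17961626]
top 0.18 0.23 281 [ 0.55906533 -0.22877626  0.20008605] [ 0.54638729 -0.24472817  0.18007943] [ 0.57373632 -0.2177063   0.20369009]
top collar hsv [27 31 82] [96 17 76]
s [0.52927513 0.22362698 0.06862467] ztop blank
t [0.55451744 0.23083796 0.07342236] ztop blank
```

View pics/crop0.png

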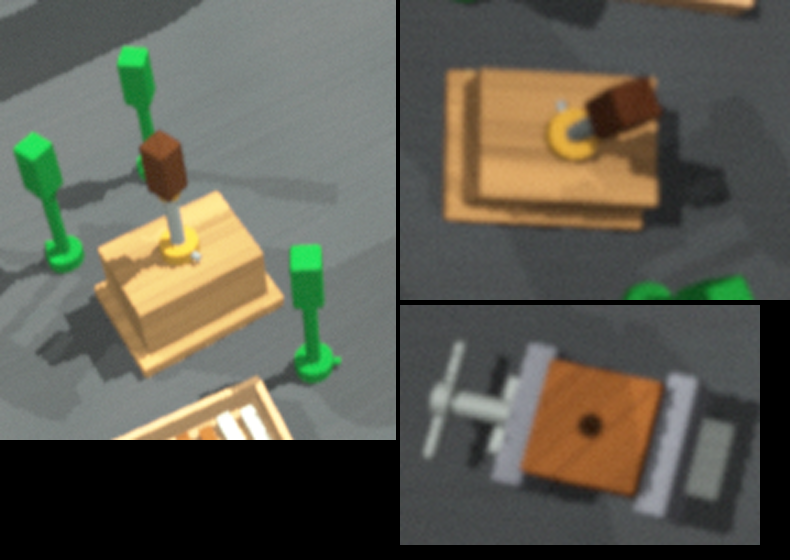

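The gauge is the only non-green, brass-collared one standing in the wooden stand, so that is the one to take. Now measuring the handle's top face, the collar, the bore and the heights of the green ones.

Run:
```python
from h import *
s=load("scene0.npz");t=load("top0.npz")
for n,c,roi,roib in [("scene",s,(185,240,240,340),(355,190,425,255)),("top",t,(400,225,500,300),(165,235,240,300))]:
    X=cloud(c);hsv=cv2.cvtColor(c["img"],cv2.COLOR_BGR2HSV)
    m=np.zeros((480,640),bool);u0,v0,u1,v1=roi;m[v0:v1,u0:u1]=True
    z=X[...,2]
    top=m&(z>.199)&(z<.21)
    P=X[top];r=cv2.minAreaRect((P[:,:2]*1000).astype(np.float32));print(n,"handle top",top.sum(),np.median(P[:,2]),r)
    hd=m&(z>.155)&(z<.21);r=cv2.minAreaRect((X[hd][:,:2]*1000).astype(np.float32));print("   handle all",r)
    col=m&(hsv[...,0]>20)&(hsv[...,0]<32)&(hsv[...,1]>120)&(z>.08)&(z<.09)
    r=cv2.minEnclosingCircle((X[col][:,:2]*1000).astype(np.float32));print("   collar",col.sum(),r,np.median(z[col]))
    m[:]=0;u0,v0,u1,v1=roib;m[v0:v1,u0:u1]=True
    bt=m&(hsv[...,1]>110)&(hsv[...,0]<20)&(z>.066)&(z<.076)
    r=cv2.minAreaRect((X[bt][:,:2]*1000).astype(np.float32));print("   blank",bt.sum(),r,np.median(z[bt]))
    # bore: dark blob
    V=hsv[...,2];p=proj(c,[r[0][0]/1000,r[0][1]/1000,.07]).astype(int)
    w=V[p[1]-9:p[1]+10,p[0]-9:p[0]+10]
    thr=(np.median(w)+w.min())/2
    mk=(w<thr).astype(np.uint8);k,lab,st,ce=cv2.connectedComponentsWithStats(mk)
    i=1+np.argmax(st[1:,4]);uv=ce[i]+p-9;print("   bore px",p,uv,st[i],ray(c,*uv,.07))
    g=(hsv[...,0]>45)&(hsv[...,0]<75)&(hsv[...,1]>150)
    k,lab,st,ce=cv2.connectedComponentsWithStats(g.astype(np.uint8))
    for i in range(1,k):
        if st[i,4]>60: Q=X[lab==i];print("   green",ce[i].round(),np.nanpercentile(Q,2,0).round(3),np.nanpercentile(Q,98,0).round(3))
    tall=(z>.19)&(X[...,0]>.35); print("   tallest stuff",np.nonzero(tall)[0].size)
```

```text
scene handle top 145 0.20094106531125439 ((560.909423828125, -232.51181030273438), (24.309616088867188, 24.124683380126953), 19.96324348449707)
   handle all ((560.8091430664062, -232.2703094482422), (25.46843910217285, 25.87298011779785), 16.766937255859375)
   collar 125 ((560.1170043945312, -233.04931640625), 16.34439468383789) 0.08422030646222259
   blank 717 ((535.84716796875, 214.27383422851562), (71.4000473022461, 75.27841186523438), 80.14178466796875) 0.06986955397791951
   bore px [391 210] [392.52631579 211.10526316] [ 8  9  6  4 19] [0.53733888 0.21520052 0.07      ]
   green [192. 237.] [ 0.404 -0.202  0.058] [ 0.426 -0.177  0.152]
   green [152. 290.] [ 0.45  -0.313  0.006] [ 0.474 -0.288  0.151]
   green [271. 342.] [ 0.667 -0.194  0.006] [ 0.692 -0.167  0.152]
   tallest stuff 225
top handle top 187 0.20078115161261467 ((560.748046875, -231.7565460205078), (23.70658302307129, 22.834102630615234), 19.012407302856445)
   handle all ((560.6311645507812, -231.65211486816406), (23.88707160949707, 25.324670791625977), 18.853261947631836)
   collar 0 ((0.0, 0.0), 0.0) nan
   blank 1410 ((536.7485961914062, 214.9686279296875), (69.59458923339844, 70.28280639648438), 79.80525970458984) 0.07024555154310956
   bore px [203 265] [203.11627907 264.88372093] [ 6  6  7  7 43] [0.53728485 0.2155127  0.07      ]
   green [419. 197.] [ 0.663 -0.193  0.011] [ 0.69  -0.165  0.152]
   green [486. 316.] [ 0.446 -0.312  0.01 ] [ 0.473 -0.285  0.152]
   green [425. 342.] [ 0.398 -0.201  0.01 ] [ 0.426 -0.173  0.152]
   tallest stuff 246
  return _methods._mean(a, axis=axis, dtype=dtype,
  ret = ret.dtype.type(ret / rcount)
```

Both views agree to within 1 mm: handle centre (0.5607, -0.232), top at z 0.201 (so the reading starts near 0.019), yaw 19°. The bore mouth is at (0.5373, 0.2154, 0.07). The collar radius of 16.3 mm and the 70 mm blank match the given sizes. The green ones' tops are at 0.152, so they are clear of the gripper.

```bash
cat >> h.py <<'E'
from scipy.spatial.transform import Rotation as Ro
def plan(x,y,z,yaw,o=None):
    if o is None:
        from rig import telemetry; o=telemetry.get_obs()
    p=np.array(o["position"]);R0=Ro.from_quat(o["tool_rot"])
    a=np.radians(yaw)
    T=Ro.from_matrix(np.array([[np.cos(a),np.sin(a),0],[np.sin(a),-np.cos(a),0],[0,0,-1]]))
    d=R0.inv().apply(np.array([x,y,z])-p);rv=(R0.inv()*T).as_rotvec(degrees=True)
    print("t",round(o["time"],2),"pos",p.round(4),"yaw",np.degrees(np.arctan2(*R0.as_matrix()[[1,0],0])).round(2),"tilt",np.degrees(np.arccos(-R0.as_matrix()[2,2])).round(2),"F",np.round(o["ft_force"],2),"w",round(float(o["grip_width"]),4),"q",np.round(o["q"],2))
    print(" -> d(mm)",(d*1000).round(1),"rv(deg)",rv.round(2))
E
python3 -c "
from h import *
plan(.5607,-.232,.29,19)"
```

```text
t 0.15 pos [ 0.2739 -0.5612  0.2408] yaw 26.0 tilt 0.1 F [-0.16 -1.27 -0.33] w 0.0869 q [-1.3   0.53  1.43  0.    1.18 -0.18]
 -> d(mm) [ 402.1 -170.2  -48.8] rv(deg) [-0.1  -0.01  7.  ]
```

Emit:
{"method": "step_arm", "body": {
  "targets": [
    {"dx": 0.03,"dy": -0.013,"dz": -0.02,"rz": 1},
    {"dx": 0.08,"dy": -0.034,"dz": -0.04,"rz": 3},
    {"dx": 0.13,"dy": -0.055,"dz": -0.049,"rz": 5},
    {"dx": 0.18,"dy": -0.076,"dz": -0.049,"rz": 7},
    {"dx": 0.23,"dy": -0.097,"dz": -0.049,"rz": 7}
  ],
  "gripper": 1
}}

```text
invalid input
```

```bash
python3 -c "
from h import *
plan(.5607,-.232,.29,19)"
```

```text
t 0.15 pos [ 0.2739 -0.5612  0.2408] yaw 26.0 tilt 0.1 F [-0.16 -1.27 -0.33] w 0.0869 q [-1.3   0.53  1.43  0.    1.18 -0.18]
 -> d(mm) [ 402.1 -170.2  -48.8] rv(deg) [-0.1  -0.01  7.  ]
```

The call was refused, probably because each row needs all six keys. I'll send them all.

Emit:
{"method": "step_arm", "body": {
  "targets": [
    {"dx": 0.03,"dy": -0.013,"dz": -0.02,"rx": 0,"ry": 0,"rz": 1},
    {"dx": 0.08,"dy": -0.034,"dz": -0.04,"rx": 0,"ry": 0,"rz": 3},
    {"dx": 0.13,"dy": -0.055,"dz": -0.049,"rx": 0,"ry": 0,"rz": 5},
    {"dx": 0.18,"dy": -0.076,"dz": -0.049,"rx": 0,"ry": 0,"rz": 7},
    {"dx": 0.23,"dy": -0.097,"dz": -0.049,"rx": 0,"ry": 0,"rz": 7}
  ],
  "gripper": 1
}}

```text
time: 0.78
position: [0.439, -0.3718, 0.29]
tool_rot: [0.986, 0.165, -0.0, -0.001]
ft_force: [-0.2, -0.7, 0.7]
grip_width: 0.0872
```

```bash
python3 -c "
from h import *
plan(.5607,-.232,.29,19)"
```

```text
t 0.78 pos [ 0.439  -0.3718  0.29  ] yaw 18.97 tilt 0.09 F [-0.15 -0.73  0.7 ] w 0.0872 q [-0.9   0.41  1.5   0.    1.23  0.34]
 -> d(mm) [160.6 -92.7   0.2] rv(deg) [-0.09 -0.01 -0.03]
```

Emit:
{"method": "step_arm", "body": {
  "targets": [
    {"dx": 0.05,"dy": -0.029,"dz": 0,"rx": 0,"ry": 0,"rz": 0},
    {"dx": 0.1,"dy": -0.058,"dz": 0,"rx": 0,"ry": 0,"rz": 0},
    {"dx": 0.14,"dy": -0.081,"dz": 0,"rx": 0,"ry": 0,"rz": 0},
    {"dx": 0.1606,"dy": -0.0927,"dz": 0,"rx": -0.1,"ry": 0,"rz": 0},
    {"dx": 0.1606,"dy": -0.0927,"dz": 0,"rx": -0.1,"ry": 0,"rz": 0}
  ]
}}

```text
time: 1.4
position: [0.5614, -0.2303, 0.2898]
tool_rot: [0.986, 0.166, -0.0, -0.0]
ft_force: [-0.3, -0.2, 0.1]
grip_width: 0.0869
```

Run:
```python
from h import *
from rig import viewer
c=viewer.camera("wrist");np.savez("w1.npz",**c);cv2.imwrite("pics/w1.png",c["img"])
print(-c["R"].T@c["t"])
plan(.5607,-.232,.175,19)
```

```text
[ 0.62614612 -0.20691496  0.43240098]
t 1.45 pos [ 0.5606 -0.2315  0.2898] yaw 19.07 tilt 0.05 F [-0.23  0.13 -0.07] w 0.0868 q [-0.58  0.45  1.42 -0.    1.27  0.66]
 -> d(mm) [  0.    0.6 114.8] rv(deg) [-0.01  0.05  0.07]
```

View pics/w1.png

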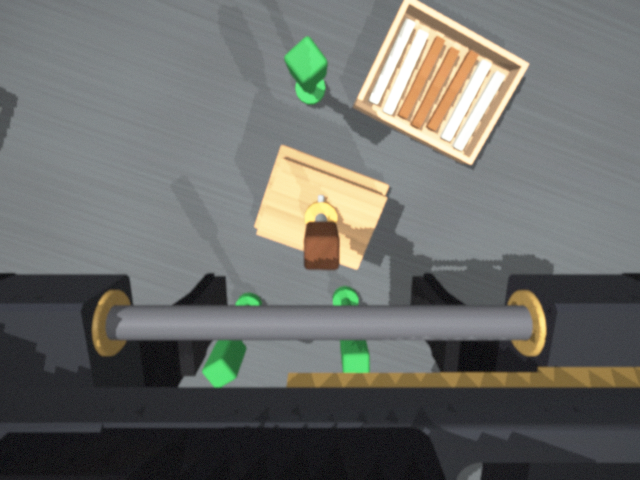

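The wrist view shows the handle at (322,245), square to the jaws and centred between the fingers (about u=205 and 435). Descending.

Emit:
{"method": "step_arm", "body": {
  "targets": [
    {"dx": 0,"dy": 0.0005,"dz": 0.03,"rx": 0,"ry": 0,"rz": 0},
    {"dx": 0,"dy": 0.0005,"dz": 0.06,"rx": 0,"ry": 0,"rz": 0},
    {"dx": 0,"dy": 0.0005,"dz": 0.09,"rx": 0,"ry": 0,"rz": 0},
    {"dx": 0,"dy": 0.0005,"dz": 0.115,"rx": 0,"ry": 0,"rz": 0},
    {"dx": 0,"dy": 0.0005,"dz": 0.115,"rx": 0,"ry": 0,"rz": 0}
  ]
}}

```text
time: 2.08
position: [0.5584, -0.2324, 0.1728]
tool_rot: [0.986, 0.165, -0.003, -0.002]
ft_force: [-0.0, -0.2, -0.4]
grip_width: 0.0871
```

Run:
```python
from h import *
from rig import viewer
c=viewer.camera("wrist");np.savez("w2.npz",**c);cv2.imwrite("pics/w2.png",c["img"])
plan(.5607,-.232,.175,19)
```

```text
t 2.12 pos [ 0.5596 -0.2329  0.1743] yaw 18.98 tilt 0.16 F [ 0.06 -0.01 -0.1 ] w 0.087 q [-0.58  0.58  1.54 -0.    1.02  0.66]
 -> d(mm) [ 1.3 -0.5 -0.7] rv(deg) [-0.09  0.14 -0.02]
```

View pics/w2.png

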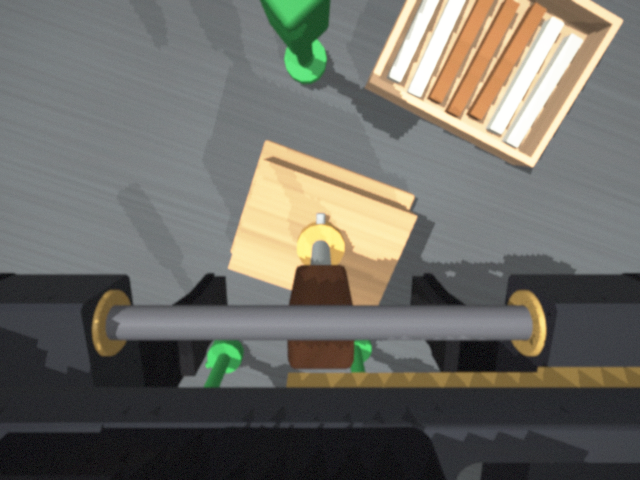

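The handle sits between the fingers at (320,315). Closing the grip.

Emit:
{"method": "step_arm", "body": {
  "targets": [
    {"dx": 0.0008,"dy": 0,"dz": 0,"rx": 0,"ry": 0,"rz": 0},
    {"dx": 0.0008,"dy": 0,"dz": 0,"rx": 0,"ry": 0,"rz": 0},
    {"dx": 0.0008,"dy": 0,"dz": 0,"rx": 0,"ry": 0,"rz": 0},
    {"dx": 0.0008,"dy": 0,"dz": 0,"rx": 0,"ry": 0,"rz": 0},
    {"dx": 0.0008,"dy": 0,"dz": 0,"rx": 0,"ry": 0,"rz": 0}
  ],
  "gripper": 0.1,
  "force": 45
}}

```text
time: 2.75
position: [0.5604, -0.2325, 0.1744]
tool_rot: [0.986, 0.165, -0.001, -0.001]
ft_force: [-0.9, 0.1, -1.2]
grip_width: 0.045
```

Run:
```python
from h import *
plan(.5607,-.232,.24,19)
```

```text
t 2.75 pos [ 0.5604 -0.2325  0.1744] yaw 18.99 tilt 0.16 F [-0.86  0.13 -1.2 ] w 0.045 q [-0.58  0.59  1.54 -0.    1.02  0.66]
 -> d(mm) [  0.3  -0.5 -65.6] rv(deg) [-0.09  0.13 -0.01]
```

Emit:
{"method": "step_arm", "body": {
  "targets": [
    {"dx": 0,"dy": 0,"dz": 0,"rx": 0,"ry": 0,"rz": 0},
    {"dx": 0,"dy": 0,"dz": 0,"rx": 0,"ry": 0,"rz": 0},
    {"dx": 0,"dy": 0,"dz": 0,"rx": 0,"ry": 0,"rz": 0},
    {"dx": 0,"dy": 0,"dz": 0,"rx": 0,"ry": 0,"rz": 0},
    {"dx": 0,"dy": 0,"dz": 0,"rx": 0,"ry": 0,"rz": 0}
  ]
}}

```text
time: 3.38
position: [0.5605, -0.2326, 0.1744]
tool_rot: [0.986, 0.165, -0.001, -0.0]
ft_force: [0.2, -0.4, -0.2]
grip_width: 0.0238
```

Run:
```python
from h import *
plan(.5607,-.232,.24,19)
```

```text
t 3.38 pos [ 0.5605 -0.2326  0.1744] yaw 18.99 tilt 0.15 F [ 0.18 -0.36 -0.23] w 0.0238 q [-0.58  0.59  1.54 -0.    1.02  0.66]
 -> d(mm) [  0.3  -0.6 -65.6] rv(deg) [-0.08  0.12 -0.01]
```

The width is 23.8 mm, so the handle is gripped. Lifting straight up.

Emit:
{"method": "step_arm", "body": {
  "targets": [
    {"dx": 0,"dy": 0,"dz": -0.01,"rx": 0,"ry": 0,"rz": 0},
    {"dx": 0,"dy": 0,"dz": -0.025,"rx": 0,"ry": 0,"rz": 0},
    {"dx": 0,"dy": 0,"dz": -0.045,"rx": 0,"ry": 0,"rz": 0},
    {"dx": 0,"dy": 0,"dz": -0.065,"rx": 0,"ry": 0,"rz": 0},
    {"dx": 0,"dy": 0,"dz": -0.08,"rx": 0,"ry": 0,"rz": 0}
  ]
}}

```text
time: 4.0
position: [0.561, -0.2328, 0.2564]
tool_rot: [0.986, 0.165, -0.0, 0.0]
ft_force: [1.0, -1.1, -2.0]
grip_width: 0.0234
```

Run:
```python
from h import *
from rig import viewer
for n in ("scene","wrist"):
    c=viewer.camera(n);np.savez(n+"3.npz",**c);cv2.imwrite("pics/%s3.png"%n,c["img"])
plan(.5373,.2154,.25,19)
plan(.5373,.2154,.25,50)
```

```text
t 4.1 pos [ 0.5618 -0.2333  0.257 ] yaw 18.99 tilt 0.16 F [ 0.38  0.72 -1.65] w 0.0239 q [-0.58  0.49  1.46 -0.    1.19  0.66]
 -> d(mm) [ 122.9 -432.2    6. ] rv(deg) [ 0.15 -0.05 -0.01]
t 4.1 pos [ 0.5618 -0.2333  0.257 ] yaw 18.99 tilt 0.16 F [ 0.38  0.72 -1.65] w 0.0239 q [-0.58  0.49  1.46 -0.    1.19  0.66]
 -> d(mm) [ 122.9 -432.2    6. ] rv(deg) [ 1.600e-01 -1.000e-02 -3.101e+01]
```

View pics/wrist3.png

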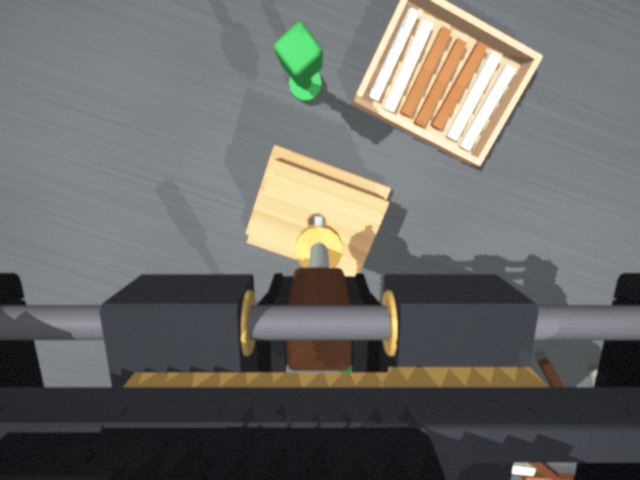

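View pics/scene3.png

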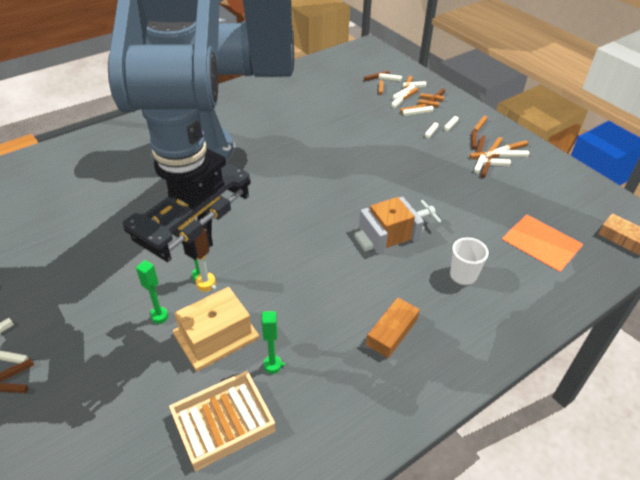

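The gauge is lifted and the collar is still on at (205,283) in the scene view. Moving over to the bore.

Emit:
{"method": "step_arm", "body": {
  "targets": [
    {"dx": 0.006,"dy": -0.02,"dz": 0,"rx": 0,"ry": 0,"rz": 0},
    {"dx": 0.017,"dy": -0.06,"dz": 0,"rx": 0,"ry": 0,"rz": 0},
    {"dx": 0.031,"dy": -0.11,"dz": 0,"rx": 0,"ry": 0,"rz": 0},
    {"dx": 0.0455,"dy": -0.16,"dz": 0,"rx": 0,"ry": 0,"rz": 0},
    {"dx": 0.06,"dy": -0.21,"dz": 0,"rx": 0,"ry": 0,"rz": 0}
  ]
}}

```text
time: 4.72
position: [0.5486, -0.0121, 0.2556]
tool_rot: [0.986, 0.165, -0.0, 0.0]
ft_force: [1.5, -0.3, -1.6]
grip_width: 0.0238
```

Run:
```python
from h import *
plan(.5373,.2154,.25,19)
```

```text
t 4.72 pos [ 0.5486 -0.0121  0.2556] yaw 19.01 tilt 0.06 F [ 1.54 -0.27 -1.64] w 0.0238 q [-0.23  0.41  1.61 -0.    1.13  1.01]
 -> d(mm) [  63.4 -218.8    5.4] rv(deg) [0.03 0.05 0.01]
```

Emit:
{"method": "step_arm", "body": {
  "targets": [
    {"dx": 0.0145,"dy": -0.05,"dz": 0,"rx": 0,"ry": 0,"rz": 0},
    {"dx": 0.029,"dy": -0.1,"dz": 0,"rx": 0,"ry": 0,"rz": 0},
    {"dx": 0.0435,"dy": -0.15,"dz": 0.005,"rx": 0,"ry": 0,"rz": 0},
    {"dx": 0.057,"dy": -0.197,"dz": 0.005,"rx": 0,"ry": 0,"rz": 0},
    {"dx": 0.0634,"dy": -0.2188,"dz": 0.005,"rx": 0,"ry": 0,"rz": 0}
  ]
}}

```text
time: 5.35
position: [0.5348, 0.219, 0.2493]
tool_rot: [0.986, 0.167, -0.002, -0.0]
ft_force: [0.4, -1.0, -1.0]
grip_width: 0.0238
```

Emit:
{"method": "step_arm", "body": {
  "targets": [
    {"dx": 0,"dy": 0,"dz": 0,"rx": 0,"ry": 0,"rz": 0},
    {"dx": 0,"dy": 0,"dz": 0,"rx": 0,"ry": 0,"rz": 0},
    {"dx": 0,"dy": 0,"dz": 0,"rx": 0,"ry": 0,"rz": 0},
    {"dx": 0,"dy": 0,"dz": 0,"rx": 0,"ry": 0,"rz": 0},
    {"dx": 0,"dy": 0,"dz": 0,"rx": 0,"ry": 0,"rz": 0}
  ]
}}

```text
time: 5.98
position: [0.535, 0.2183, 0.2495]
tool_rot: [0.986, 0.166, -0.002, -0.0]
ft_force: [0.5, -0.7, -2.1]
grip_width: 0.0236
```

Run:
```python
from h import *
from rig import viewer
for n in ("scene","wrist","top"):
    c=viewer.camera(n);np.savez(n+"4.npz",**c)
    if n=="wrist": cv2.imwrite("pics/wrist4.png",c["img"])
    if n=="scene": cv2.imwrite("pics/scene4.png",cv2.resize(c["img"][120:280,300:500],None,fx=4,fy=3.75,interpolation=2)[:600])
plan(.5373,.2154,.20,19)
```

```text
t 6.12 pos [0.5349 0.2187 0.2494] yaw 19.17 tilt 0.21 F [-0.23 -0.24 -2.32] w 0.0239 q [0.19 0.46 1.54 0.   1.15 1.43]
 -> d(mm) [ 1.4  4.  49.4] rv(deg) [-0.05  0.21  0.17]
```

View pics/wrist4.png

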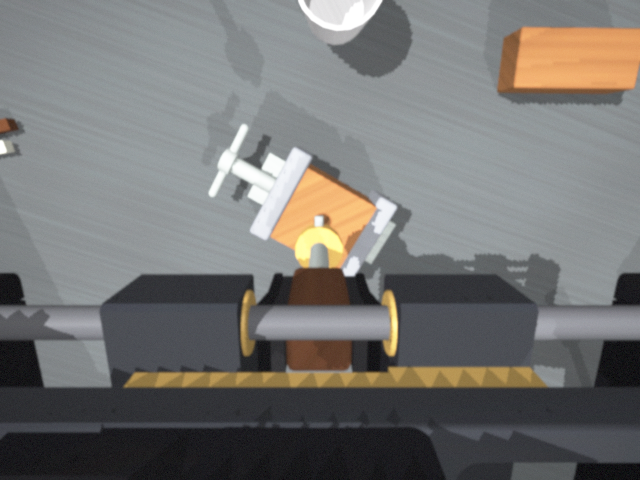

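View pics/scene4.png

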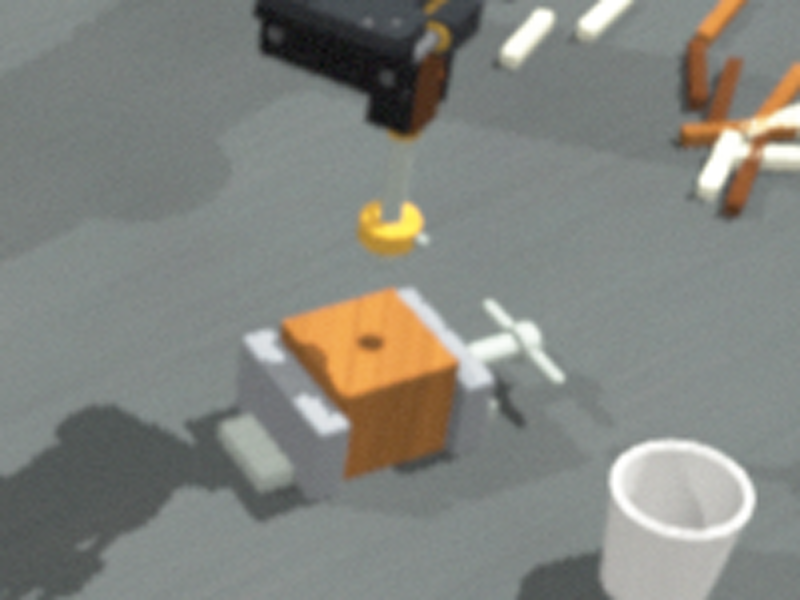

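The gauge hangs about 4 mm off the bore. I'll measure the collar, bore and rod in all views before correcting.

Run:
```python
from h import *
from scipy.optimize import least_squares
tcp=np.array([.5349,.2187,.2494])
for n in ("scene","wrist","top"):
    c=load(n+"4.npz");X=cloud(c);hsv=cv2.cvtColor(c["img"],cv2.COLOR_BGR2HSV);z=X[...,2]
    near=np.hypot(X[...,0]-tcp[0],X[...,1]-tcp[1])<.03
    m=near&(hsv[...,0]>20)&(hsv[...,0]<32)&(hsv[...,1]>120)&(z<.19)
    if m.sum()<10: print(n,"collar px",m.sum());continue
    P=X[m]
    print(n,m.sum(),"z pct",np.percentile(P[:,2],[2,50,90,98]).round(4))
    zt=np.percentile(P[:,2],95);Q=P[P[:,2]>zt-.003]
    cir=cv2.minEnclosingCircle((Q[:,:2]*1000).astype(np.float32));print("  topface circle",cir, "tcp",tcp[:2]*1000)
    r=near&(z>zt+.004)&(z<.205)&(np.hypot(X[...,0]-tcp[0],X[...,1]-tcp[1])<.02)
    if r.sum(): print("  rod/handle",r.sum(),X[r].mean(0).round(4))
for n in ("scene","wrist","top"):
    c=load(n+"4.npz");p=proj(c,[.5373,.2154,.07]);print(n,"bore proj",p.round(1))
c=load("scene4.npz");V=c["img"].max(2);p=proj(c,[.5373,.2154,.07]).astype(int)
w=V[p[1]-9:p[1]+10,p[0]-9:p[0]+10];mk=(w<(np.median(w)+w.min())/2).astype(np.uint8)
k,lab,st,ce=cv2.connectedComponentsWithStats(mk);print([(ce[i]+p-9,st[i,4],ray(c,*(ce[i]+p-9),.07).round(4)) for i in range(1,k)])
```

```text
scene 79 z pct [0.1502 0.1585 0.1604 0.1609]
  topface circle ((536.5858154296875, 218.48611450195312), 15.975262641906738) tcp [534.9 218.7]
  rod/handle 94 [0.5368 0.2155 0.1843]
wrist 222 z pct [0.149  0.1582 0.1591 0.1596]
  topface circle ((535.646240234375, 219.97669982910156), 15.773543357849121) tcp [534.9 218.7]
  rod/handle 390 [0.5393 0.2212 0.1856]
top collar px 0
scene bore proj [392.6 211.1]
wrist bore proj [324.2 221.3]
top bore proj [203.2 264.9]
[(array([392.1875, 211.    ]), np.int32(16), array([0.5367, 0.2148, 0.07  ]))]
```

Emit:
{"method": "step_arm", "body": {
  "targets": [
    {"dx": 0.0007,"dy": 0.0038,"dz": 0,"rx": 0,"ry": 0.2,"rz": 0},
    {"dx": 0.0007,"dy": 0.0038,"dz": 0.01,"rx": 0,"ry": 0.2,"rz": 0},
    {"dx": 0.0007,"dy": 0.0038,"dz": 0.025,"rx": 0,"ry": 0.2,"rz": 0},
    {"dx": 0.0007,"dy": 0.0038,"dz": 0.035,"rx": 0,"ry": 0.2,"rz": 0},
    {"dx": 0.0007,"dy": 0.0038,"dz": 0.04,"rx": 0,"ry": 0.2,"rz": 0}
  ]
}}

```text
time: 6.75
position: [0.536, 0.2153, 0.208]
tool_rot: [0.986, 0.167, -0.001, -0.0]
ft_force: [0.2, -0.2, -2.0]
grip_width: 0.0233
```

Emit:
{"method": "step_arm", "body": {
  "targets": [
    {"dx": 0,"dy": 0,"dz": 0,"rx": 0,"ry": 0,"rz": 0},
    {"dx": 0,"dy": 0,"dz": 0,"rx": 0,"ry": 0,"rz": 0},
    {"dx": 0,"dy": 0,"dz": 0,"rx": 0,"ry": 0,"rz": 0},
    {"dx": 0,"dy": 0,"dz": 0,"rx": 0,"ry": 0,"rz": 0},
    {"dx": 0,"dy": 0,"dz": 0,"rx": 0,"ry": 0,"rz": 0}
  ]
}}

```text
time: 7.38
position: [0.5361, 0.2153, 0.2082]
tool_rot: [0.986, 0.167, -0.001, -0.0]
ft_force: [-0.3, -0.5, -2.0]
grip_width: 0.0237
```

```bash
cat > meas.py <<'E'
from h import *
from rig import viewer,telemetry
def meas(tag):
    o=telemetry.get_obs();tcp=np.array(o["position"])
    for n in ("scene","wrist"):
        c=viewer.camera(n);np.savez(n+tag+".npz",**c)
        X=cloud(c);hsv=cv2.cvtColor(c["img"],cv2.COLOR_BGR2HSV);z=X[...,2]
        near=np.hypot(X[...,0]-tcp[0],X[...,1]-tcp[1])<.03
        m=near&(hsv[...,0]>20)&(hsv[...,0]<32)&(hsv[...,1]>120)&(z<tcp[2]-.03)
        P=X[m]
        zt=np.percentile(P[:,2],90);Q=P[abs(P[:,2]-zt)<.003]
        cir=cv2.minEnclosingCircle((Q[:,:2]*1000).astype(np.float32));print(n,m.sum(),"collar top z",zt.round(4),np.round(cir[0],1),round(cir[1],1))
        if n=="scene": cv2.imwrite("pics/%s%s.png"%(n,tag),cv2.resize(c["img"][120:280,300:500],None,fx=4,fy=3.75,interpolation=2)[:600])
        else: cv2.imwrite("pics/%s%s.png"%(n,tag),c["img"])
E
python3 - <<'E'
from meas import *
meas("5")
plan(.5373,.2154,.20,19)
E
```

```text
scene 70 collar top z 0.1192 [539.2 214.9] 15.3
wrist 211 collar top z 0.1178 [536.5 216.4] 15.4
t 7.47 pos [0.536  0.2153 0.2081] yaw 19.17 tilt 0.14 F [ 0.47 -0.23 -2.39] w 0.024 q [0.19 0.51 1.59 0.   1.05 1.42]
 -> d(mm) [1.2 0.3 8.1] rv(deg) [-0.07  0.13  0.17]
```

View pics/scene5.png

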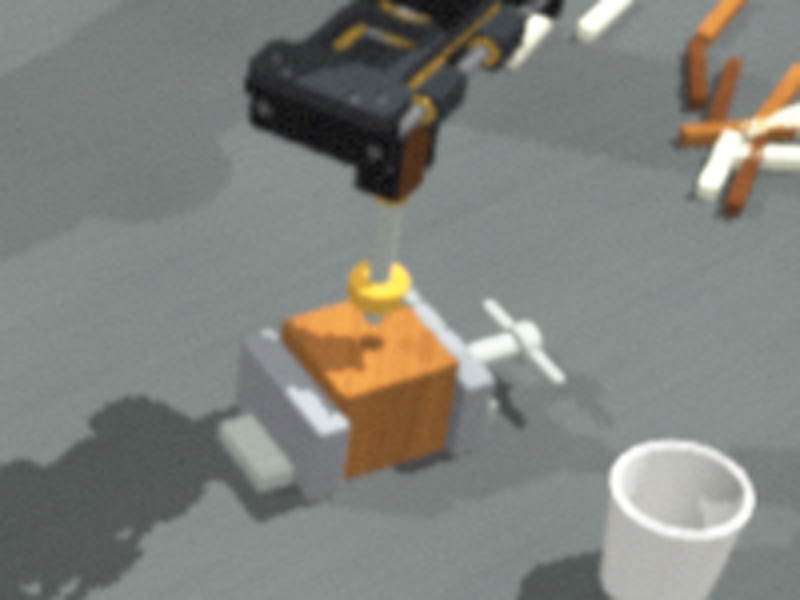

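View pics/wrist5.png

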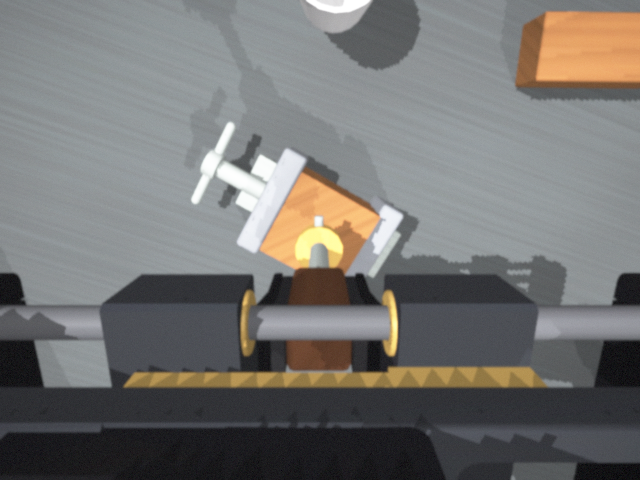

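The scene crop shows the nose at about (374,320) just above the bore at (371,343), and the rod's line runs through the bore. Checking by projection.

Run:
```python
from h import *
c=load("scene5.npz")
cr=lambda p:((p[0]-300)*4,(p[1]-120)*3.75)
for xy in [(.536,.2153),(.5373,.2154),(.5385,.215)]:
  print(xy,"nose",np.round(cr(proj(c,[*xy,.0841])),1),"rod@.14",np.round(cr(proj(c,[*xy,.14])),1))
print("bore",np.round(cr(proj(c,[.5373,.2154,.07])),1))
im=cv2.resize(c["img"][185:220,375:415],None,fx=16,fy=16,interpolation=2)
cv2.imwrite("pics/n5.png",im)
```

```text
(0.536, 0.2153) nose [371.4 322. ] rod@.14 [382.6 246.7]
(0.5373, 0.2154) nose [373.1 323.2] rod@.14 [384.4 247.9]
(0.5385, 0.215) nose [374.  324.7] rod@.14 [385.3 249.3]
bore [370.3 341.5]
```

View pics/n5.png

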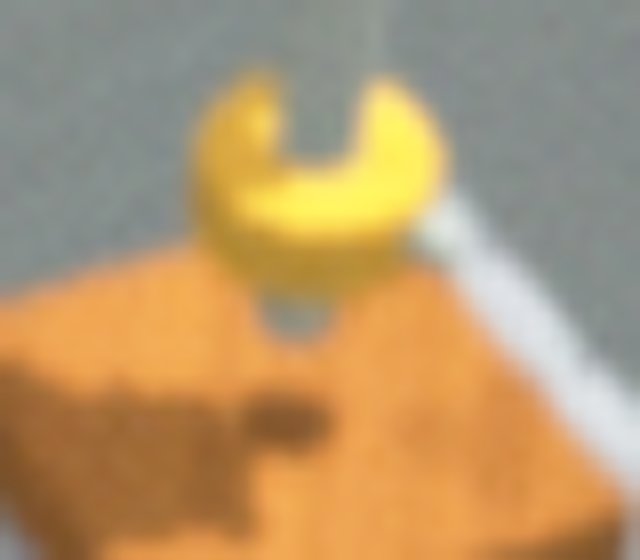

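The nose agrees with the bore within about 1 mm. I'll make a small correction and lower it slowly.

Emit:
{"method": "step_arm", "body": {
  "targets": [
    {"dx": 0.001,"dy": 0.0003,"dz": 0.003,"rx": 0,"ry": 0.1,"rz": 0},
    {"dx": 0.001,"dy": 0.0003,"dz": 0.008,"rx": 0,"ry": 0.1,"rz": 0},
    {"dx": 0.001,"dy": 0.0003,"dz": 0.012,"rx": 0,"ry": 0.1,"rz": 0},
    {"dx": 0.001,"dy": 0.0003,"dz": 0.016,"rx": 0,"ry": 0.1,"rz": 0},
    {"dx": 0.001,"dy": 0.0003,"dz": 0.019,"rx": 0,"ry": 0.1,"rz": 0}
  ]
}}

```text
time: 8.1
position: [0.5369, 0.2153, 0.1887]
tool_rot: [0.986, 0.167, -0.001, -0.001]
ft_force: [-0.5, -0.3, -1.6]
grip_width: 0.0237
```

Run:
```python
from h import *
plan(.5370,.2153,.18,19.2)
```

```text
t 8.1 pos [0.5369 0.2153 0.1887] yaw 19.17 tilt 0.09 F [-0.5  -0.32 -1.56] w 0.0237 q [0.19 0.53 1.6  0.   1.01 1.42]
 -> d(mm) [0.1 0.  8.7] rv(deg) [-0.08  0.05 -0.03]
```

No contact force with the nose nominally 5 mm inside. Continuing to the expected collar contact.

Emit:
{"method": "step_arm", "body": {
  "targets": [
    {"dx": 0,"dy": 0,"dz": 0.003,"rx": 0,"ry": 0,"rz": 0},
    {"dx": 0,"dy": 0,"dz": 0.006,"rx": 0,"ry": 0,"rz": 0},
    {"dx": 0,"dy": 0,"dz": 0.009,"rx": 0,"ry": 0,"rz": 0},
    {"dx": 0,"dy": 0,"dz": 0.012,"rx": 0,"ry": 0,"rz": 0},
    {"dx": 0,"dy": 0,"dz": 0.014,"rx": 0,"ry": 0,"rz": 0}
  ]
}}

```text
time: 8.72
position: [0.5369, 0.2153, 0.1745]
tool_rot: [0.986, 0.167, -0.001, -0.001]
ft_force: [0.2, -0.9, -1.1]
grip_width: 0.0238
```

Run:
```python
from h import *
plan(.5370,.2153,.17,19.2)
```

```text
t 8.72 pos [0.5369 0.2153 0.1745] yaw 19.17 tilt 0.1 F [ 0.17 -0.87 -1.07] w 0.0238 q [0.19 0.55 1.62 0.   0.98 1.42]
 -> d(mm) [0.1 0.1 4.5] rv(deg) [-0.08  0.06 -0.03]
```

Emit:
{"method": "step_arm", "body": {
  "targets": [
    {"dx": 0,"dy": 0,"dz": 0.0015,"rx": 0,"ry": 0,"rz": 0},
    {"dx": 0,"dy": 0,"dz": 0.003,"rx": 0,"ry": 0,"rz": 0},
    {"dx": 0,"dy": 0,"dz": 0.005,"rx": 0,"ry": 0,"rz": 0},
    {"dx": 0,"dy": 0,"dz": 0.007,"rx": 0,"ry": 0,"rz": 0},
    {"dx": 0,"dy": 0,"dz": 0.009,"rx": 0,"ry": 0,"rz": 0}
  ]
}}

```text
time: 9.35
position: [0.537, 0.2153, 0.1655]
tool_rot: [0.986, 0.167, -0.0, -0.001]
ft_force: [-1.3, -0.0, 3.8]
grip_width: 0.0238
```

Run:
```python
from h import *
plan(.5370,.2153,.16,19.2)
from meas import *
meas("6")
```

```text
t 9.35 pos [0.537  0.2153 0.1655] yaw 19.17 tilt 0.09 F [-1.3  -0.03  3.75] w 0.0238 q [0.19 0.56 1.62 0.   0.96 1.42]
 -> d(mm) [0.  0.1 5.5] rv(deg) [-0.07  0.04 -0.03]
scene 72 collar top z 0.0862 [541.  214.2] 16.2
wrist 193 collar top z 0.0842 [537.7 216.7] 15.6
```

View pics/scene6.png

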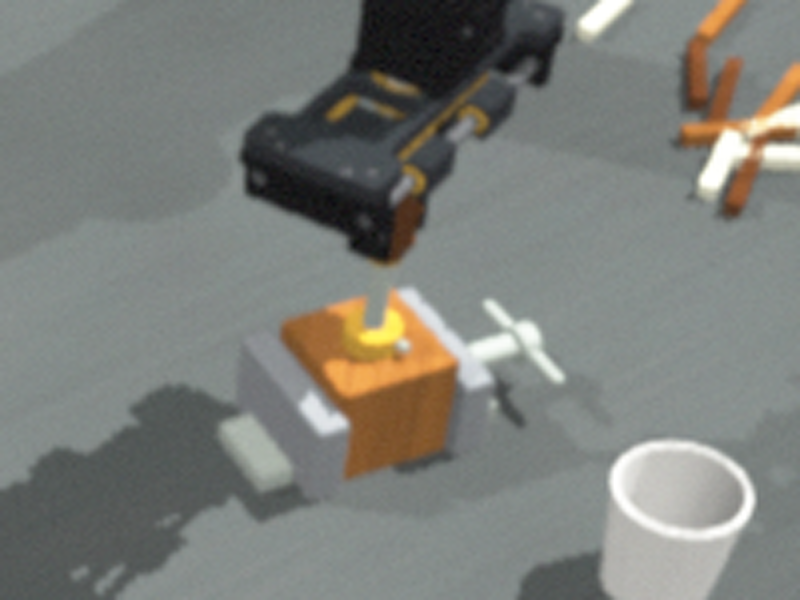

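The collar is on the rim (top at 0.085) and sliding at about +3.8 N. Now creeping towards the floor.

Emit:
{"method": "step_arm", "body": {
  "targets": [
    {"dx": 0,"dy": 0,"dz": 0.0004,"rx": 0,"ry": 0,"rz": 0},
    {"dx": 0,"dy": 0,"dz": 0.0008,"rx": 0,"ry": 0,"rz": 0},
    {"dx": 0,"dy": 0,"dz": 0.0012,"rx": 0,"ry": 0,"rz": 0},
    {"dx": 0,"dy": 0,"dz": 0.0016,"rx": 0,"ry": 0,"rz": 0},
    {"dx": 0,"dy": 0,"dz": 0.002,"rx": 0,"ry": 0,"rz": 0}
  ]
}}

```text
time: 10.07
position: [0.537, 0.2153, 0.1632]
tool_rot: [0.986, 0.166, -0.001, -0.001]
ft_force: [-1.7, 0.1, 4.4]
grip_width: 0.0239
```

Emit:
{"method": "step_arm", "body": {
  "targets": [
    {"dx": 0,"dy": 0,"dz": 0.0004,"rx": 0,"ry": 0,"rz": 0},
    {"dx": 0,"dy": 0,"dz": 0.0008,"rx": 0,"ry": 0,"rz": 0},
    {"dx": 0,"dy": 0,"dz": 0.0012,"rx": 0,"ry": 0,"rz": 0},
    {"dx": 0,"dy": 0,"dz": 0.0016,"rx": 0,"ry": 0,"rz": 0},
    {"dx": 0,"dy": 0,"dz": 0.002,"rx": 0,"ry": 0,"rz": 0}
  ]
}}

```text
time: 10.7
position: [0.537, 0.2153, 0.1612]
tool_rot: [0.986, 0.167, -0.001, -0.001]
ft_force: [-1.2, 0.1, 3.1]
grip_width: 0.0239
```

Emit:
{"method": "step_arm", "body": {
  "targets": [
    {"dx": 0,"dy": 0,"dz": 0.0004,"rx": 0,"ry": 0,"rz": 0},
    {"dx": 0,"dy": 0,"dz": 0.0008,"rx": 0,"ry": 0,"rz": 0},
    {"dx": 0,"dy": 0,"dz": 0.0012,"rx": 0,"ry": 0,"rz": 0},
    {"dx": 0,"dy": 0,"dz": 0.0016,"rx": 0,"ry": 0,"rz": 0},
    {"dx": 0,"dy": 0,"dz": 0.002,"rx": 0,"ry": 0,"rz": 0}
  ]
}}

```text
time: 11.32
position: [0.537, 0.2154, 0.1591]
tool_rot: [0.986, 0.167, -0.0, -0.001]
ft_force: [-1.2, -0.2, 3.4]
grip_width: 0.0239
```

Emit:
{"method": "step_arm", "body": {
  "targets": [
    {"dx": 0,"dy": 0,"dz": 0.0004,"rx": 0,"ry": 0,"rz": 0},
    {"dx": 0,"dy": 0,"dz": 0.0008,"rx": 0,"ry": 0,"rz": 0},
    {"dx": 0,"dy": 0,"dz": 0.0012,"rx": 0,"ry": 0,"rz": 0},
    {"dx": 0,"dy": 0,"dz": 0.0016,"rx": 0,"ry": 0,"rz": 0},
    {"dx": 0,"dy": 0,"dz": 0.002,"rx": 0,"ry": 0,"rz": 0}
  ]
}}

```text
time: 11.95
position: [0.537, 0.2153, 0.1571]
tool_rot: [0.986, 0.167, -0.0, -0.001]
ft_force: [-0.6, 1.1, 3.6]
grip_width: 0.0238
```

Emit:
{"method": "step_arm", "body": {
  "targets": [
    {"dx": 0,"dy": 0,"dz": 0.0004,"rx": 0,"ry": 0,"rz": 0},
    {"dx": 0,"dy": 0,"dz": 0.0008,"rx": 0,"ry": 0,"rz": 0},
    {"dx": 0,"dy": 0,"dz": 0.0012,"rx": 0,"ry": 0,"rz": 0},
    {"dx": 0,"dy": 0,"dz": 0.0016,"rx": 0,"ry": 0,"rz": 0},
    {"dx": 0,"dy": 0,"dz": 0.002,"rx": 0,"ry": 0,"rz": 0}
  ]
}}

```text
time: 12.58
position: [0.537, 0.2154, 0.1551]
tool_rot: [0.986, 0.167, -0.0, -0.001]
ft_force: [-1.7, 0.3, 3.8]
grip_width: 0.0239
```

Emit:
{"method": "step_arm", "body": {
  "targets": [
    {"dx": 0,"dy": 0,"dz": 0.0004,"rx": 0,"ry": 0,"rz": 0},
    {"dx": 0,"dy": 0,"dz": 0.0008,"rx": 0,"ry": 0,"rz": 0},
    {"dx": 0,"dy": 0,"dz": 0.0012,"rx": 0,"ry": 0,"rz": 0},
    {"dx": 0,"dy": 0,"dz": 0.0016,"rx": 0,"ry": 0,"rz": 0},
    {"dx": 0,"dy": 0,"dz": 0.002,"rx": 0,"ry": 0,"rz": 0}
  ]
}}

```text
time: 13.2
position: [0.537, 0.2153, 0.1531]
tool_rot: [0.986, 0.167, -0.0, -0.001]
ft_force: [-1.1, 0.4, 3.1]
grip_width: 0.0239
```

Emit:
{"method": "step_arm", "body": {
  "targets": [
    {"dx": 0,"dy": 0,"dz": 0.0004,"rx": 0,"ry": 0,"rz": 0},
    {"dx": 0,"dy": 0,"dz": 0.0008,"rx": 0,"ry": 0,"rz": 0},
    {"dx": 0,"dy": 0,"dz": 0.0012,"rx": 0,"ry": 0,"rz": 0},
    {"dx": 0,"dy": 0,"dz": 0.0016,"rx": 0,"ry": 0,"rz": 0},
    {"dx": 0,"dy": 0,"dz": 0.002,"rx": 0,"ry": 0,"rz": 0}
  ]
}}

```text
time: 13.82
position: [0.537, 0.2154, 0.151]
tool_rot: [0.986, 0.167, -0.0, -0.001]
ft_force: [-0.7, 0.6, 3.6]
grip_width: 0.0236
```

Emit:
{"method": "step_arm", "body": {
  "targets": [
    {"dx": 0,"dy": 0,"dz": 0.0004,"rx": 0,"ry": 0,"rz": 0},
    {"dx": 0,"dy": 0,"dz": 0.0008,"rx": 0,"ry": 0,"rz": 0},
    {"dx": 0,"dy": 0,"dz": 0.0012,"rx": 0,"ry": 0,"rz": 0},
    {"dx": 0,"dy": 0,"dz": 0.0016,"rx": 0,"ry": 0,"rz": 0},
    {"dx": 0,"dy": 0,"dz": 0.002,"rx": 0,"ry": 0,"rz": 0}
  ]
}}

```text
time: 14.45
position: [0.537, 0.2153, 0.149]
tool_rot: [0.986, 0.167, -0.0, -0.001]
ft_force: [-1.4, -0.2, 2.9]
grip_width: 0.0237
```

Emit:
{"method": "step_arm", "body": {
  "targets": [
    {"dx": 0,"dy": 0,"dz": 0.0004,"rx": 0,"ry": 0,"rz": 0},
    {"dx": 0,"dy": 0,"dz": 0.0008,"rx": 0,"ry": 0,"rz": 0},
    {"dx": 0,"dy": 0,"dz": 0.0012,"rx": 0,"ry": 0,"rz": 0},
    {"dx": 0,"dy": 0,"dz": 0.0016,"rx": 0,"ry": 0,"rz": 0},
    {"dx": 0,"dy": 0,"dz": 0.002,"rx": 0,"ry": 0,"rz": 0}
  ]
}}

```text
time: 15.08
position: [0.537, 0.2154, 0.147]
tool_rot: [0.986, 0.167, -0.001, -0.001]
ft_force: [-1.3, -0.9, 3.8]
grip_width: 0.0236
```

Emit:
{"method": "step_arm", "body": {
  "targets": [
    {"dx": 0,"dy": 0,"dz": 0.0004,"rx": 0,"ry": 0,"rz": 0},
    {"dx": 0,"dy": 0,"dz": 0.0008,"rx": 0,"ry": 0,"rz": 0},
    {"dx": 0,"dy": 0,"dz": 0.0012,"rx": 0,"ry": 0,"rz": 0},
    {"dx": 0,"dy": 0,"dz": 0.0016,"rx": 0,"ry": 0,"rz": 0},
    {"dx": 0,"dy": 0,"dz": 0.002,"rx": 0,"ry": 0,"rz": 0}
  ]
}}

```text
time: 15.7
position: [0.537, 0.2153, 0.1449]
tool_rot: [0.986, 0.167, -0.0, -0.001]
ft_force: [-0.8, -0.2, 4.5]
grip_width: 0.0239
```

Emit:
{"method": "step_arm", "body": {
  "targets": [
    {"dx": 0,"dy": 0,"dz": 0.0003,"rx": 0,"ry": 0,"rz": 0},
    {"dx": 0,"dy": 0,"dz": 0.0006,"rx": 0,"ry": 0,"rz": 0},
    {"dx": 0,"dy": 0,"dz": 0.0009,"rx": 0,"ry": 0,"rz": 0},
    {"dx": 0,"dy": 0,"dz": 0.0012,"rx": 0,"ry": 0,"rz": 0},
    {"dx": 0,"dy": 0,"dz": 0.0014,"rx": 0,"ry": 0,"rz": 0}
  ]
}}

```text
time: 16.32
position: [0.537, 0.2154, 0.1439]
tool_rot: [0.986, 0.167, -0.0, -0.001]
ft_force: [-1.7, -0.0, 6.2]
grip_width: 0.0238
```

Run:
```python
from meas import *
plan(.5370,.2153,.14,19.2)
meas("7")
```

```text
t 16.32 pos [0.537  0.2154 0.1439] yaw 19.17 tilt 0.08 F [-1.65 -0.01  6.21] w 0.0238 q [0.19 0.59 1.64 0.   0.91 1.42]
 -> d(mm) [-0.   0.1  3.9] rv(deg) [-0.07  0.03 -0.03]
scene 65 collar top z 0.0857 [540.6 216.4] 14.9
wrist 109 collar top z 0.0838 [538.6 217.2] 15.5
```

View pics/scene7.png

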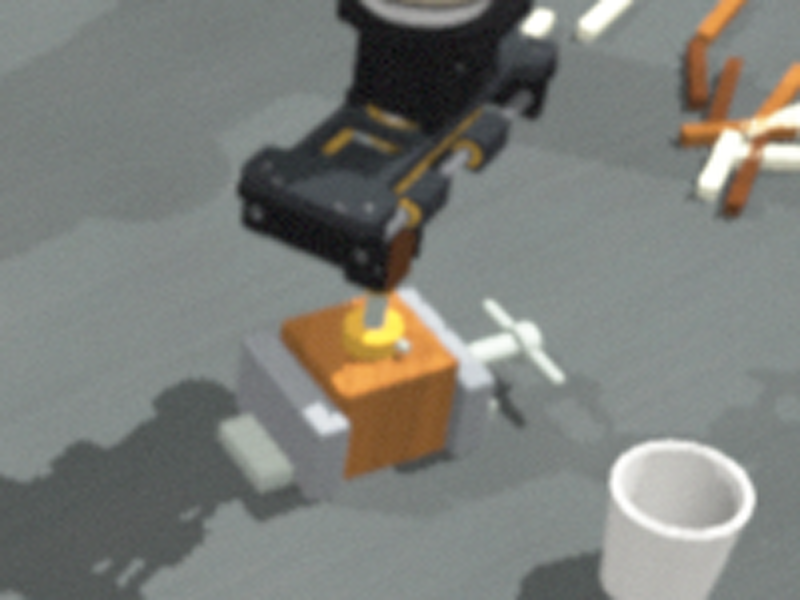

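Contact is starting: the force is up to 6.2 N and motion fell 0.4 mm short of the command. I'll press in gently. Target total is about 15.5 N, made up of 3.6 N sliding baseline plus 12 N on the nose.

Emit:
{"method": "step_arm", "body": {
  "targets": [
    {"dx": 0,"dy": 0,"dz": 0.0004,"rx": 0,"ry": 0,"rz": 0},
    {"dx": 0,"dy": 0,"dz": 0.0006,"rx": 0,"ry": 0,"rz": 0},
    {"dx": 0,"dy": 0,"dz": 0.0008,"rx": 0,"ry": 0,"rz": 0},
    {"dx": 0,"dy": 0,"dz": 0.001,"rx": 0,"ry": 0,"rz": 0},
    {"dx": 0,"dy": 0,"dz": 0.001,"rx": 0,"ry": 0,"rz": 0}
  ]
}}

```text
time: 17.05
position: [0.537, 0.2154, 0.1438]
tool_rot: [0.986, 0.167, -0.0, -0.001]
ft_force: [-3.3, -0.9, 8.8]
grip_width: 0.0238
```

On the floor: z is steady at 0.1438. Ramping up to the push.

Emit:
{"method": "step_arm", "body": {
  "targets": [
    {"dx": 0,"dy": 0,"dz": 0.0012,"rx": 0,"ry": 0,"rz": 0},
    {"dx": 0,"dy": 0,"dz": 0.0015,"rx": 0,"ry": 0,"rz": 0},
    {"dx": 0,"dy": 0,"dz": 0.0018,"rx": 0,"ry": 0,"rz": 0},
    {"dx": 0,"dy": 0,"dz": 0.0021,"rx": 0,"ry": 0,"rz": 0},
    {"dx": 0,"dy": 0,"dz": 0.0024,"rx": 0,"ry": 0,"rz": 0}
  ]
}}

```text
time: 17.68
position: [0.5371, 0.2154, 0.1435]
tool_rot: [0.986, 0.167, 0.0, -0.0]
ft_force: [-4.7, -1.8, 17.7]
grip_width: 0.0235
```

Emit:
{"method": "step_arm", "body": {
  "targets": [
    {"dx": 0,"dy": 0,"dz": 0.0018,"rx": 0,"ry": 0,"rz": 0},
    {"dx": 0,"dy": 0,"dz": 0.0018,"rx": 0,"ry": 0,"rz": 0},
    {"dx": 0,"dy": 0,"dz": 0.0018,"rx": 0,"ry": 0,"rz": 0},
    {"dx": 0,"dy": 0,"dz": 0.0018,"rx": 0,"ry": 0,"rz": 0},
    {"dx": 0,"dy": 0,"dz": 0.0018,"rx": 0,"ry": 0,"rz": 0}
  ]
}}

```text
time: 18.3
position: [0.537, 0.2154, 0.1435]
tool_rot: [0.986, 0.167, 0.0, -0.0]
ft_force: [-2.8, -1.2, 14.7]
grip_width: 0.0238
```

Emit:
{"method": "step_arm", "body": {
  "targets": [
    {"dx": 0,"dy": 0,"dz": 0.0019,"rx": 0,"ry": 0,"rz": 0},
    {"dx": 0,"dy": 0,"dz": 0.0019,"rx": 0,"ry": 0,"rz": 0},
    {"dx": 0,"dy": 0,"dz": 0.0019,"rx": 0,"ry": 0,"rz": 0},
    {"dx": 0,"dy": 0,"dz": 0.0019,"rx": 0,"ry": 0,"rz": 0},
    {"dx": 0,"dy": 0,"dz": 0.0019,"rx": 0,"ry": 0,"rz": 0}
  ]
}}

```text
time: 18.92
position: [0.537, 0.2154, 0.1435]
tool_rot: [0.986, 0.167, 0.001, -0.0]
ft_force: [-3.5, -2.1, 15.5]
grip_width: 0.0237
```

Emit:
{"method": "step_arm", "body": {
  "targets": [
    {"dx": 0,"dy": 0,"dz": 0.0019,"rx": 0,"ry": 0,"rz": 0},
    {"dx": 0,"dy": 0,"dz": 0.0019,"rx": 0,"ry": 0,"rz": 0},
    {"dx": 0,"dy": 0,"dz": 0.0019,"rx": 0,"ry": 0,"rz": 0},
    {"dx": 0,"dy": 0,"dz": 0.0019,"rx": 0,"ry": 0,"rz": 0},
    {"dx": 0,"dy": 0,"dz": 0.0019,"rx": 0,"ry": 0,"rz": 0}
  ]
}}

```text
time: 19.55
position: [0.537, 0.2155, 0.1435]
tool_rot: [0.986, 0.167, 0.001, -0.0]
ft_force: [-4.0, -0.2, 14.4]
grip_width: 0.0236
```

Emit:
{"method": "step_arm", "body": {
  "targets": [
    {"dx": 0,"dy": 0,"dz": 0.0019,"rx": 0,"ry": 0,"rz": 0},
    {"dx": 0,"dy": 0,"dz": 0.0019,"rx": 0,"ry": 0,"rz": 0},
    {"dx": 0,"dy": 0,"dz": 0.0019,"rx": 0,"ry": 0,"rz": 0},
    {"dx": 0,"dy": 0,"dz": 0.0019,"rx": 0,"ry": 0,"rz": 0},
    {"dx": 0,"dy": 0,"dz": 0.0019,"rx": 0,"ry": 0,"rz": 0}
  ]
}}

```text
time: 20.18
position: [0.5369, 0.2155, 0.1435]
tool_rot: [0.986, 0.167, 0.001, -0.0]
ft_force: [-3.4, -1.3, 14.0]
grip_width: 0.0237
```

Emit:
{"method": "step_arm", "body": {
  "targets": [
    {"dx": 0,"dy": 0,"dz": 0.0019,"rx": 0,"ry": 0,"rz": 0},
    {"dx": 0,"dy": 0,"dz": 0.0019,"rx": 0,"ry": 0,"rz": 0},
    {"dx": 0,"dy": 0,"dz": 0.0019,"rx": 0,"ry": 0,"rz": 0},
    {"dx": 0,"dy": 0,"dz": 0.0019,"rx": 0,"ry": 0,"rz": 0},
    {"dx": 0,"dy": 0,"dz": 0.0019,"rx": 0,"ry": 0,"rz": 0}
  ]
}}

```text
time: 20.8
position: [0.5369, 0.2154, 0.1435]
tool_rot: [0.986, 0.167, 0.001, -0.0]
ft_force: [-3.5, -0.5, 15.2]
grip_width: 0.0239
```

Run:
```python
from h import *
plan(.5370,.2153,.24,19.2)
```

```text
t 20.8 pos [0.5369 0.2154 0.1435] yaw 19.23 tilt 0.12 F [-3.54 -0.52 15.16] w 0.0239 q [0.19 0.59 1.64 0.   0.9  1.42]
 -> d(mm) [  0.3   0.2 -96.5] rv(deg) [-0.   -0.12  0.03]
```

About 3 s held at 14–15.5 N total. How much of that the collar friction carries is uncertain, so I'll hold two more seconds a little lower. That way the nose force is near 12 N under either split.

Emit:
{"method": "step_arm", "body": {
  "targets": [
    {"dx": 0,"dy": 0,"dz": 0.0016,"rx": 0,"ry": 0,"rz": 0},
    {"dx": 0,"dy": 0,"dz": 0.0016,"rx": 0,"ry": 0,"rz": 0},
    {"dx": 0,"dy": 0,"dz": 0.0016,"rx": 0,"ry": 0,"rz": 0},
    {"dx": 0,"dy": 0,"dz": 0.0016,"rx": 0,"ry": 0,"rz": 0},
    {"dx": 0,"dy": 0,"dz": 0.0016,"rx": 0,"ry": 0,"rz": 0}
  ]
}}

```text
time: 21.42
position: [0.5368, 0.2154, 0.1435]
tool_rot: [0.986, 0.167, 0.001, -0.0]
ft_force: [-2.8, -1.1, 13.3]
grip_width: 0.0237
```

Emit:
{"method": "step_arm", "body": {
  "targets": [
    {"dx": 0,"dy": 0,"dz": 0.0016,"rx": 0,"ry": 0,"rz": 0},
    {"dx": 0,"dy": 0,"dz": 0.0016,"rx": 0,"ry": 0,"rz": 0},
    {"dx": 0,"dy": 0,"dz": 0.0016,"rx": 0,"ry": 0,"rz": 0},
    {"dx": 0,"dy": 0,"dz": 0.0016,"rx": 0,"ry": 0,"rz": 0},
    {"dx": 0,"dy": 0,"dz": 0.0016,"rx": 0,"ry": 0,"rz": 0}
  ]
}}

```text
time: 22.05
position: [0.5368, 0.2154, 0.1435]
tool_rot: [0.986, 0.167, 0.001, -0.0]
ft_force: [-2.8, -0.4, 13.4]
grip_width: 0.0236
```

Emit:
{"method": "step_arm", "body": {
  "targets": [
    {"dx": 0,"dy": 0,"dz": 0.0016,"rx": 0,"ry": 0,"rz": 0},
    {"dx": 0,"dy": 0,"dz": 0.0016,"rx": 0,"ry": 0,"rz": 0},
    {"dx": 0,"dy": 0,"dz": 0.0016,"rx": 0,"ry": 0,"rz": 0},
    {"dx": 0,"dy": 0,"dz": 0.0016,"rx": 0,"ry": 0,"rz": 0},
    {"dx": 0,"dy": 0,"dz": 0.0016,"rx": 0,"ry": 0,"rz": 0}
  ]
}}

```text
time: 22.68
position: [0.5368, 0.2155, 0.1435]
tool_rot: [0.986, 0.167, 0.002, -0.0]
ft_force: [-2.2, -1.1, 13.9]
grip_width: 0.0237
```

Emit:
{"method": "step_arm", "body": {
  "targets": [
    {"dx": 0,"dy": 0,"dz": 0.0016,"rx": 0,"ry": 0,"rz": 0},
    {"dx": 0,"dy": 0,"dz": 0.0016,"rx": 0,"ry": 0,"rz": 0},
    {"dx": 0,"dy": 0,"dz": 0.0016,"rx": 0,"ry": 0,"rz": 0},
    {"dx": 0,"dy": 0,"dz": 0.0016,"rx": 0,"ry": 0,"rz": 0},
    {"dx": 0,"dy": 0,"dz": 0.0016,"rx": 0,"ry": 0,"rz": 0}
  ]
}}

```text
time: 23.3
position: [0.5367, 0.2155, 0.1435]
tool_rot: [0.986, 0.167, 0.002, -0.0]
ft_force: [-3.1, -0.9, 12.8]
grip_width: 0.0236
```

Run:
```python
from h import *
plan(.5370,.2153,.24,19.2)
```

```text
t 23.3 pos [0.5367 0.2155 0.1435] yaw 19.27 tilt 0.19 F [-3.06 -0.85 12.84] w 0.0236 q [0.19 0.59 1.64 0.   0.9  1.42]
 -> d(mm) [  0.5   0.3 -96.5] rv(deg) [ 0.03 -0.19  0.07]
```

Held steadily for more than two seconds. Drawing straight out.

Emit:
{"method": "step_arm", "body": {
  "targets": [
    {"dx": 0,"dy": 0,"dz": -0.003,"rx": 0,"ry": 0,"rz": 0},
    {"dx": 0,"dy": 0,"dz": -0.01,"rx": 0,"ry": 0,"rz": 0},
    {"dx": 0,"dy": 0,"dz": -0.02,"rx": 0,"ry": -0.1,"rz": 0},
    {"dx": 0,"dy": 0,"dz": -0.032,"rx": 0,"ry": -0.2,"rz": 0},
    {"dx": 0,"dy": 0,"dz": -0.045,"rx": 0,"ry": -0.2,"rz": 0}
  ]
}}

```text
time: 23.92
position: [0.5367, 0.2155, 0.1894]
tool_rot: [0.986, 0.167, 0.0, 0.0]
ft_force: [0.4, 0.4, -1.7]
grip_width: 0.0237
```

Run:
```python
from h import *
plan(.5370,.2153,.26,19)
```

```text
t 23.93 pos [0.5367 0.2155 0.1894] yaw 19.27 tilt 0.03 F [ 0.35  0.37 -1.68] w 0.0237 q [ 0.19  0.53  1.6  -0.    1.01  1.42]
 -> d(mm) [  0.2   0.3 -70.6] rv(deg) [ 0.03 -0.01  0.27]
```

Emit:
{"method": "step_arm", "body": {
  "targets": [
    {"dx": 0,"dy": 0,"dz": -0.015,"rx": 0,"ry": 0,"rz": 0},
    {"dx": 0,"dy": 0,"dz": -0.03,"rx": 0,"ry": 0,"rz": 0},
    {"dx": 0,"dy": 0,"dz": -0.045,"rx": 0,"ry": 0,"rz": 0.2},
    {"dx": 0,"dy": 0,"dz": -0.06,"rx": 0,"ry": 0,"rz": 0.2},
    {"dx": 0,"dy": 0,"dz": -0.07,"rx": 0,"ry": 0,"rz": 0.2}
  ]
}}

```text
time: 24.55
position: [0.537, 0.2156, 0.2606]
tool_rot: [0.986, 0.166, 0.001, 0.0]
ft_force: [-0.2, 0.1, -2.2]
grip_width: 0.0238
```

Run:
```python
from meas import *
meas("8")
plan(.5606,-.2325,.26,19)
```

```text
scene 77 collar top z 0.2027 [539.6 216. ] 15.3
wrist 105 collar top z 0.2019 [539.9 217.8] 14.8
t 24.65 pos [0.5375 0.2157 0.2608] yaw 19.07 tilt 0.17 F [ 0.6  -0.16 -1.33] w 0.0237 q [ 0.19  0.44  1.53 -0.    1.17  1.43]
 -> d(mm) [-124.6  431.1    0.9] rv(deg) [ 0.05 -0.17  0.07]
```

View pics/scene8.png

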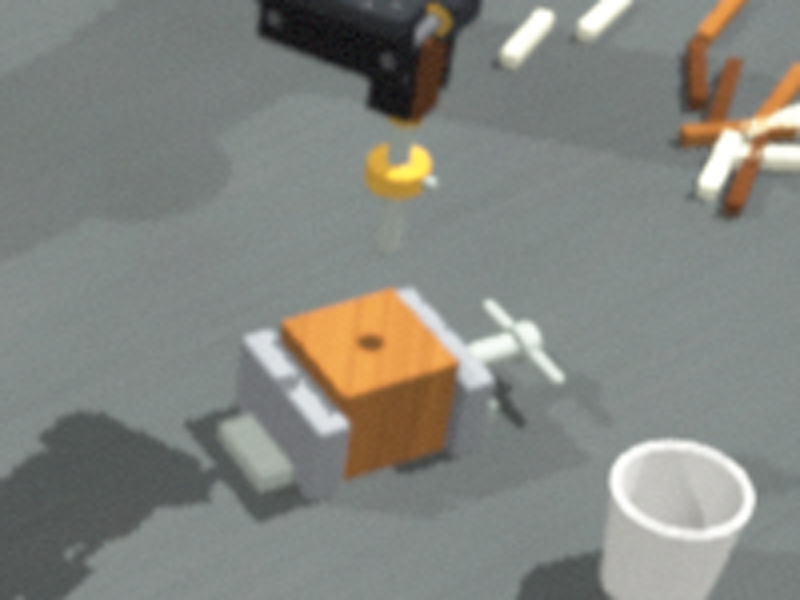

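The rod now stands out about 50 mm below the collar. Carrying it back to the stand.

Emit:
{"method": "step_arm", "body": {
  "targets": [
    {"dx": -0.006,"dy": 0.02,"dz": 0,"rx": 0,"ry": 0,"rz": 0},
    {"dx": -0.0175,"dy": 0.06,"dz": 0,"rx": 0,"ry": 0,"rz": 0},
    {"dx": -0.032,"dy": 0.11,"dz": 0,"rx": 0,"ry": 0,"rz": 0},
    {"dx": -0.0465,"dy": 0.16,"dz": 0,"rx": 0,"ry": 0,"rz": 0},
    {"dx": -0.061,"dy": 0.21,"dz": 0,"rx": 0,"ry": 0,"rz": 0}
  ]
}}

```text
time: 25.28
position: [0.5476, -0.0054, 0.2602]
tool_rot: [0.986, 0.165, 0.001, 0.0]
ft_force: [0.2, -0.2, -0.6]
grip_width: 0.0238
```

Run:
```python
from h import *
plan(.5606,-.2325,.255,19)
```

```text
t 25.27 pos [ 0.5476 -0.0054  0.2602] yaw 19.04 tilt 0.09 F [ 0.25 -0.16 -0.6 ] w 0.0238 q [-0.21  0.4   1.61  0.    1.13  1.02]
 -> d(mm) [-61.8 218.9   5.2] rv(deg) [ 0.04 -0.08  0.04]
```

Emit:
{"method": "step_arm", "body": {
  "targets": [
    {"dx": -0.014,"dy": 0.05,"dz": 0,"rx": 0,"ry": 0,"rz": 0},
    {"dx": -0.0285,"dy": 0.1,"dz": 0,"rx": 0,"ry": 0,"rz": 0},
    {"dx": -0.0425,"dy": 0.15,"dz": 0,"rx": 0,"ry": 0,"rz": 0},
    {"dx": -0.055,"dy": 0.195,"dz": 0.005,"rx": 0,"ry": 0,"rz": 0},
    {"dx": -0.0618,"dy": 0.2189,"dz": 0.005,"rx": 0,"ry": 0,"rz": 0}
  ]
}}

```text
time: 25.9
position: [0.5593, -0.2357, 0.254]
tool_rot: [0.986, 0.164, -0.0, -0.0]
ft_force: [0.7, 0.4, -1.6]
grip_width: 0.0234
```

Emit:
{"method": "step_arm", "body": {
  "targets": [
    {"dx": 0,"dy": 0,"dz": 0,"rx": 0,"ry": 0,"rz": 0},
    {"dx": 0,"dy": 0,"dz": 0,"rx": 0,"ry": 0,"rz": 0},
    {"dx": 0,"dy": 0,"dz": 0,"rx": 0,"ry": 0,"rz": 0},
    {"dx": 0,"dy": 0,"dz": 0,"rx": 0,"ry": 0,"rz": 0},
    {"dx": 0,"dy": 0,"dz": 0,"rx": 0,"ry": 0,"rz": 0}
  ]
}}

```text
time: 26.52
position: [0.5595, -0.2348, 0.2543]
tool_rot: [0.986, 0.165, -0.0, -0.0]
ft_force: [-0.3, 0.4, -2.2]
grip_width: 0.0234
```

Run:
```python
from h import *
plan(.5606,-.2325,.207,19)
```

```text
t 26.52 pos [ 0.5595 -0.2348  0.2543] yaw 18.94 tilt 0.04 F [-0.33  0.39 -2.19] w 0.0234 q [-0.58  0.49  1.47  0.    1.19  0.66]
 -> d(mm) [ 1.8 -1.8 47.3] rv(deg) [-0.03  0.01 -0.06]
```

Emit:
{"method": "step_arm", "body": {
  "targets": [
    {"dx": 0.0018,"dy": -0.0018,"dz": 0,"rx": 0,"ry": 0,"rz": 0},
    {"dx": 0.0018,"dy": -0.0018,"dz": 0.012,"rx": 0,"ry": 0,"rz": 0},
    {"dx": 0.0018,"dy": -0.0018,"dz": 0.028,"rx": 0,"ry": 0,"rz": 0},
    {"dx": 0.0018,"dy": -0.0018,"dz": 0.04,"rx": 0,"ry": 0,"rz": 0},
    {"dx": 0.0018,"dy": -0.0018,"dz": 0.046,"rx": 0,"ry": 0,"rz": 0}
  ]
}}

```text
time: 27.15
position: [0.5599, -0.2322, 0.2065]
tool_rot: [0.986, 0.164, -0.001, -0.001]
ft_force: [-0.3, 0.5, -1.0]
grip_width: 0.0237
```

Run:
```python
from h import *
from rig import viewer
plan(.5606,-.2325,.19,19)
c=load("scene3.npz");V=c["img"].max(2).astype(int);p=proj(c,[.5606,-.2325,.07]);print("hole proj",p)
p=p.astype(int);w=V[p[1]-10:p[1]+11,p[0]-10:p[0]+11]
mk=(w<(np.median(w)+w.min())/2).astype(np.uint8)
k,lab,st,ce=cv2.connectedComponentsWithStats(mk);print([(ce[i]+p-10,st[i,4],ray(c,*(ce[i]+p-10),.07).round(4)) for i in range(1,k)])
c=viewer.camera("scene");np.savez("scene9.npz",**c)
q=proj(c,[.5606,-.2325,.075]).astype(int)
cv2.imwrite("pics/scene9.png",cv2.resize(c["img"][q[1]-30:q[1]+20,q[0]-25:q[0]+25],None,fx=12,fy=12,interpolation=2));print(q)
a=load("scene3.npz")["img"];cv2.imwrite("pics/scene3h.png",cv2.resize(a[q[1]-30:q[1]+20,q[0]-25:q[0]+25],None,fx=12,fy=12,interpolation=2))
```

```text
t 27.15 pos [ 0.5599 -0.2322  0.2065] yaw 18.92 tilt 0.19 F [-0.34  0.51 -1.03] w 0.0237 q [-0.58  0.54  1.51  0.    1.09  0.66]
 -> d(mm) [ 0.6  0.5 16.5] rv(deg) [-0.16  0.11 -0.08]
hole proj [211.5425986  313.84555442]
[(array([212.  , 313.75]), np.int32(36), array([ 0.5609, -0.2317,  0.07  ]))]
[211 312]
```

View pics/scene9.png

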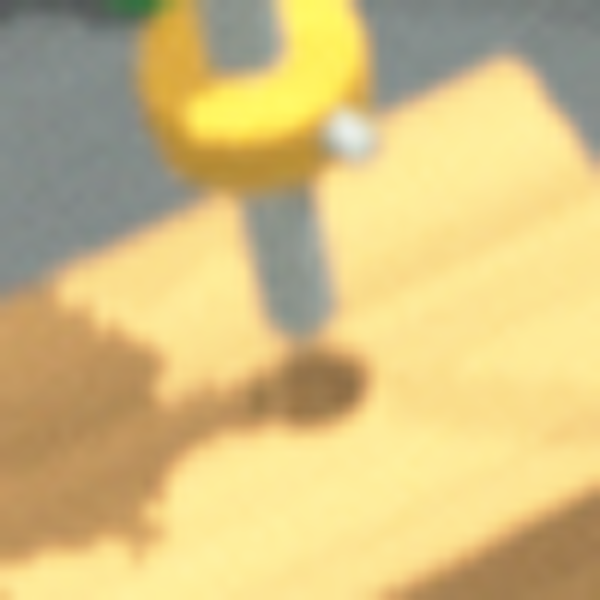

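View pics/scene3h.png

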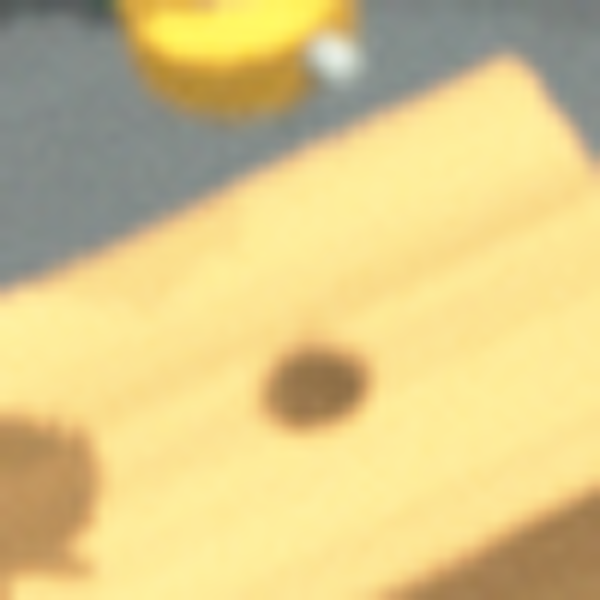

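The rod's line points at about column 307, while the hole centre is at (317,387) in the crop, so it is about 1 mm off. Correcting and lowering.

Emit:
{"method": "step_arm", "body": {
  "targets": [
    {"dx": 0.001,"dy": -0.0004,"dz": 0.002,"rx": -0.1,"ry": 0.1,"rz": 0},
    {"dx": 0.001,"dy": -0.0004,"dz": 0.007,"rx": -0.1,"ry": 0.1,"rz": 0},
    {"dx": 0.001,"dy": -0.0004,"dz": 0.012,"rx": -0.1,"ry": 0.1,"rz": 0},
    {"dx": 0.001,"dy": -0.0004,"dz": 0.017,"rx": -0.1,"ry": 0.1,"rz": 0},
    {"dx": 0.001,"dy": -0.0004,"dz": 0.022,"rx": -0.1,"ry": 0.1,"rz": 0}
  ]
}}

```text
time: 27.82
position: [0.5606, -0.2315, 0.184]
tool_rot: [0.986, 0.164, -0.0, -0.001]
ft_force: [0.7, -0.5, -1.9]
grip_width: 0.0235
```

Run:
```python
from h import *
plan(.5607,-.2317,.15,19)
```

```text
t 27.82 pos [ 0.5606 -0.2315  0.184 ] yaw 18.92 tilt 0.07 F [ 0.7  -0.52 -1.9 ] w 0.0235 q [-0.58  0.57  1.54  0.    1.04  0.66]
 -> d(mm) [ 0.   0.3 34. ] rv(deg) [-0.06  0.02 -0.08]
```

In the hole with no contact. Continuing.

Emit:
{"method": "step_arm", "body": {
  "targets": [
    {"dx": 0,"dy": 0.0002,"dz": 0.008,"rx": 0,"ry": 0,"rz": 0},
    {"dx": 0,"dy": 0.0002,"dz": 0.016,"rx": 0,"ry": 0,"rz": 0},
    {"dx": 0,"dy": 0.0002,"dz": 0.024,"rx": 0,"ry": 0,"rz": 0},
    {"dx": 0,"dy": 0.0002,"dz": 0.031,"rx": 0,"ry": 0,"rz": 0},
    {"dx": 0,"dy": 0.0002,"dz": 0.036,"rx": 0,"ry": 0,"rz": 0}
  ]
}}

```text
time: 28.45
position: [0.5605, -0.2315, 0.1474]
tool_rot: [0.986, 0.164, -0.0, -0.001]
ft_force: [0.2, 0.4, -1.2]
grip_width: 0.0239
```

Emit:
{"method": "step_arm", "body": {
  "targets": [
    {"dx": 0,"dy": 0,"dz": 0,"rx": 0,"ry": 0,"rz": 0},
    {"dx": 0,"dy": 0,"dz": 0,"rx": 0,"ry": 0,"rz": 0},
    {"dx": 0,"dy": 0,"dz": 0,"rx": 0,"ry": 0,"rz": 0},
    {"dx": 0,"dy": 0,"dz": 0,"rx": 0,"ry": 0,"rz": 0},
    {"dx": 0,"dy": 0,"dz": 0,"rx": 0,"ry": 0,"rz": 0}
  ]
}}

```text
time: 29.08
position: [0.5606, -0.2316, 0.1475]
tool_rot: [0.986, 0.164, -0.0, -0.001]
ft_force: [0.1, -0.0, -1.9]
grip_width: 0.024
```

Run:
```python
from meas import *
plan(.5607,-.2317,.144,19)
meas("10")
c=load("scene10.npz")
cv2.imwrite("pics/s10.png",cv2.resize(c["img"][282:332,186:236],None,fx=12,fy=12,interpolation=2))
```

```text
t 29.07 pos [ 0.5606 -0.2316  0.1475] yaw 18.92 tilt 0.08 F [ 0.08 -0.03 -1.92] w 0.024 q [-0.58  0.62  1.56  0.    0.96  0.66]
 -> d(mm) [0.  0.1 3.5] rv(deg) [-0.08  0.03 -0.08]
scene 129 collar top z 0.0898 [ 561.7 -230.6] 16.2
wrist 297 collar top z 0.088 [ 562.  -229.7] 15.5
```

View pics/s10.png

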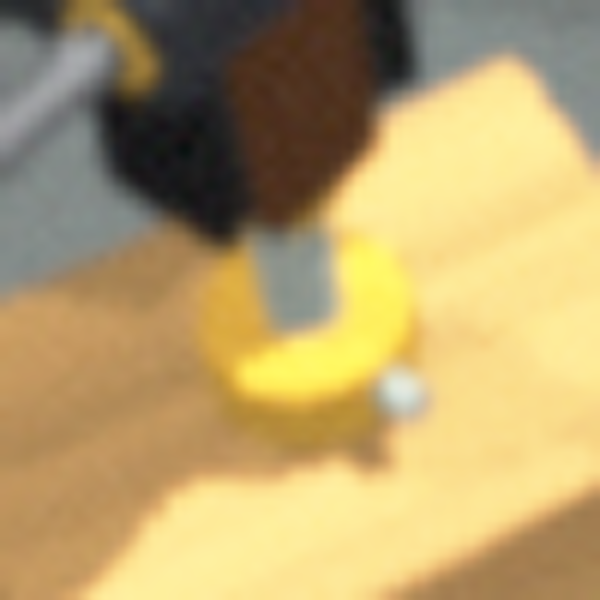

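The collar hovers about 4 mm above the stand. Lowering gently to contact.

Emit:
{"method": "step_arm", "body": {
  "targets": [
    {"dx": 0,"dy": 0,"dz": 0.0008,"rx": 0,"ry": 0,"rz": 0},
    {"dx": 0,"dy": 0,"dz": 0.0015,"rx": 0,"ry": 0,"rz": 0},
    {"dx": 0,"dy": 0,"dz": 0.0022,"rx": 0,"ry": 0,"rz": 0},
    {"dx": 0,"dy": 0,"dz": 0.0027,"rx": 0,"ry": 0,"rz": 0},
    {"dx": 0,"dy": 0,"dz": 0.003,"rx": 0,"ry": 0,"rz": 0}
  ]
}}

```text
time: 29.8
position: [0.5606, -0.2316, 0.1444]
tool_rot: [0.986, 0.164, -0.0, -0.001]
ft_force: [-0.4, -0.4, -1.9]
grip_width: 0.0238
```

Emit:
{"method": "step_arm", "body": {
  "targets": [
    {"dx": 0,"dy": 0,"dz": 0.0002,"rx": 0,"ry": 0,"rz": 0},
    {"dx": 0,"dy": 0,"dz": 0.0004,"rx": 0,"ry": 0,"rz": 0},
    {"dx": 0,"dy": 0,"dz": 0.0005,"rx": 0,"ry": 0,"rz": 0},
    {"dx": 0,"dy": 0,"dz": 0.0005,"rx": 0,"ry": 0,"rz": 0},
    {"dx": 0,"dy": 0,"dz": 0.0005,"rx": 0,"ry": 0,"rz": 0}
  ]
}}

```text
time: 30.42
position: [0.5606, -0.2315, 0.1439]
tool_rot: [0.986, 0.164, -0.0, -0.001]
ft_force: [0.3, -0.7, -1.1]
grip_width: 0.0237
```

Run:
```python
from meas import *
plan(.5607,-.2317,.144,19)
meas("11")
```

```text
t 30.43 pos [ 0.5606 -0.2315  0.1439] yaw 18.93 tilt 0.09 F [ 0.28 -0.74 -1.09] w 0.0237 q [-0.58  0.63  1.57  0.    0.95  0.66]
 -> d(mm) [ 0.1  0.2 -0.1] rv(deg) [-0.08  0.04 -0.07]
scene 138 collar top z 0.0862 [ 562.4 -229.4] 15.8
wrist 304 collar top z 0.0845 [ 563.3 -229.3] 15.4
```

Emit:
{"method": "step_arm", "body": {
  "targets": [
    {"dx": 0,"dy": 0,"dz": 0.0002,"rx": 0,"ry": 0,"rz": 0},
    {"dx": 0,"dy": 0,"dz": 0.0003,"rx": 0,"ry": 0,"rz": 0},
    {"dx": 0,"dy": 0,"dz": 0.0003,"rx": 0,"ry": 0,"rz": 0},
    {"dx": 0,"dy": 0,"dz": 0.0003,"rx": 0,"ry": 0,"rz": 0},
    {"dx": 0,"dy": 0,"dz": 0.0003,"rx": 0,"ry": 0,"rz": 0}
  ]
}}

```text
time: 31.15
position: [0.5606, -0.2316, 0.1436]
tool_rot: [0.986, 0.164, -0.0, -0.001]
ft_force: [0.6, 0.2, -1.8]
grip_width: 0.0238
```

Emit:
{"method": "step_arm", "body": {
  "targets": [
    {"dx": 0,"dy": 0,"dz": 0.0002,"rx": 0,"ry": 0,"rz": 0},
    {"dx": 0,"dy": 0,"dz": 0.0003,"rx": 0,"ry": 0,"rz": 0},
    {"dx": 0,"dy": 0,"dz": 0.0003,"rx": 0,"ry": 0,"rz": 0},
    {"dx": 0,"dy": 0,"dz": 0.0003,"rx": 0,"ry": 0,"rz": 0},
    {"dx": 0,"dy": 0,"dz": 0.0003,"rx": 0,"ry": 0,"rz": 0}
  ]
}}

```text
time: 31.78
position: [0.5606, -0.2316, 0.1435]
tool_rot: [0.986, 0.164, -0.0, -0.001]
ft_force: [-0.9, -0.3, 1.4]
grip_width: 0.0237
```

Collar contact: the force rose about 3 N, below the 5 N slip level. Releasing.

Emit:
{"method": "step_arm", "body": {
  "targets": [
    {"dx": 0,"dy": 0,"dz": 0,"rx": 0,"ry": 0,"rz": 0},
    {"dx": 0,"dy": 0,"dz": 0,"rx": 0,"ry": 0,"rz": 0},
    {"dx": 0,"dy": 0,"dz": 0,"rx": 0,"ry": 0,"rz": 0},
    {"dx": 0,"dy": 0,"dz": 0,"rx": 0,"ry": 0,"rz": 0},
    {"dx": 0,"dy": 0,"dz": 0,"rx": 0,"ry": 0,"rz": 0}
  ],
  "gripper": 0.8
}}

```text
time: 32.4
position: [0.5606, -0.2316, 0.1435]
tool_rot: [0.986, 0.164, -0.0, -0.001]
ft_force: [0.4, -0.1, 0.1]
grip_width: 0.0649
```

Emit:
{"method": "step_arm", "body": {
  "targets": [
    {"dx": 0,"dy": 0,"dz": 0,"rx": 0,"ry": 0,"rz": 0},
    {"dx": 0,"dy": 0,"dz": 0,"rx": 0,"ry": 0,"rz": 0},
    {"dx": 0,"dy": 0,"dz": 0,"rx": 0,"ry": 0,"rz": 0},
    {"dx": 0,"dy": 0,"dz": 0,"rx": 0,"ry": 0,"rz": 0},
    {"dx": 0,"dy": 0,"dz": 0,"rx": 0,"ry": 0,"rz": 0}
  ]
}}

```text
time: 33.02
position: [0.5606, -0.2316, 0.1435]
tool_rot: [0.986, 0.164, -0.0, -0.001]
ft_force: [0.3, -0.3, 0.2]
grip_width: 0.07
```

Run:
```python
from h import *
from rig import viewer
plan(.5607,-.2317,.26,19)
c=viewer.camera("wrist");cv2.imwrite("pics/w12.png",c["img"])
```

```text
t 33.02 pos [ 0.5606 -0.2316  0.1435] yaw 18.92 tilt 0.07 F [ 0.31 -0.34  0.19] w 0.07 q [-0.58  0.63  1.57  0.    0.95  0.66]
 -> d(mm) [   0.    -0.  -116.5] rv(deg) [-0.07  0.03 -0.08]
```

View pics/w12.png

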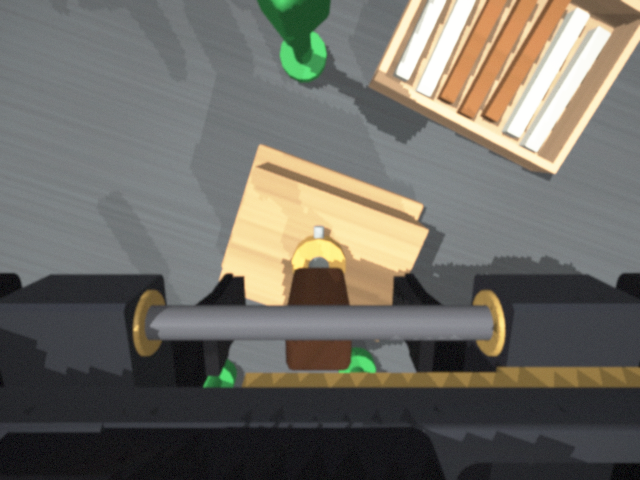

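Released. The handle stands free between the open fingers at (318,318). Retreating straight up.

Emit:
{"method": "step_arm", "body": {
  "targets": [
    {"dx": 0,"dy": 0,"dz": -0.015,"rx": 0,"ry": 0,"rz": 0},
    {"dx": 0,"dy": 0,"dz": -0.04,"rx": 0,"ry": 0,"rz": 0},
    {"dx": 0,"dy": 0,"dz": -0.075,"rx": 0,"ry": 0,"rz": 0},
    {"dx": 0,"dy": 0,"dz": -0.11,"rx": 0,"ry": 0,"rz": 0},
    {"dx": 0,"dy": 0,"dz": -0.14,"rx": 0,"ry": 0,"rz": 0}
  ]
}}

```text
time: 33.7
position: [0.561, -0.2319, 0.2863]
tool_rot: [0.986, 0.164, 0.001, 0.0]
ft_force: [0.4, -0.4, -0.5]
grip_width: 0.0696
```

Emit:
{"method": "step_arm", "body": {
  "targets": [
    {"dx": -0.02,"dy": 0,"dz": 0,"rx": 0,"ry": 0,"rz": 0},
    {"dx": -0.06,"dy": 0,"dz": 0,"rx": 0,"ry": 0,"rz": 0},
    {"dx": -0.1,"dy": 0,"dz": 0,"rx": 0,"ry": 0,"rz": 0},
    {"dx": -0.12,"dy": 0,"dz": 0,"rx": 0,"ry": 0,"rz": 0},
    {"dx": -0.12,"dy": 0,"dz": 0,"rx": 0,"ry": 0,"rz": 0}
  ]
}}

```text
time: 34.33
position: [0.4461, -0.271, 0.2858]
tool_rot: [0.987, 0.163, 0.0, -0.0]
ft_force: [-0.3, -0.8, -0.0]
grip_width: 0.0694
```

Run:
```python
from h import *
from rig import viewer
plan(.5607,-.2317,.26,19)
for n in ("scene","top"):
    c=viewer.camera(n);np.savez(n+"13.npz",**c);cv2.imwrite("pics/%s13.png"%n,c["img"])
    X=cloud(c);z=X[...,2];near=(abs(X[...,0]-.5607)<.03)&(abs(X[...,1]+.2317)<.03)
    hsv=cv2.cvtColor(c["img"],cv2.COLOR_BGR2HSV)
    m=near&(z>.10)&(z<.2)
    if m.sum()>10:
        zt=np.percentile(z[m],97);P=X[m&(z>zt-.004)];print(n,"handle top z",zt.round(4),cv2.minAreaRect((P[:,:2]*1000).astype(np.float32)))
    m=near&(hsv[...,0]>20)&(hsv[...,0]<32)&(hsv[...,1]>120)&(z>.078)&(z<.1)
    if m.sum()>5: print("  collar",np.percentile(z[m],90).round(4),cv2.minEnclosingCircle((X[m][:,:2]*1000).astype(np.float32)))
```

```text
t 34.33 pos [ 0.4461 -0.271   0.2858] yaw 18.78 tilt 0.05 F [-0.28 -0.83 -0.05] w 0.0694 q [-0.76  0.34  1.63  0.    1.17  0.48]
 -> d(mm) [121.1  -0.3  25.9] rv(deg) [-0.03 -0.05 -0.22]
scene handle top z 0.1718 ((560.6221923828125, -231.59144592285156), (23.331180572509766, 24.596057891845703), 20.68326187133789)
  collar 0.0858 ((560.9268798828125, -231.6599578857422), 16.663288116455078)
top handle top z 0.1715 ((560.6801147460938, -230.61415100097656), (22.999794006347656, 23.91413116455078), 20.8786563873291)
  collar 0.0865 ((556.6666259765625, -226.34234619140625), 11.536005020141602)
```

View pics/scene13.png

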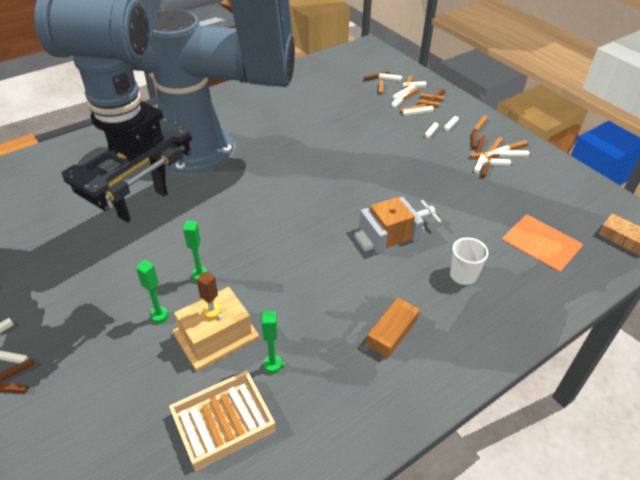

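The gauge stands upright at (208,290). Its handle top is at z≈0.171, so the reading is about 49–50 mm, which matches the depth found at contact. The collar is on the stand and everything else is unmoved, so I'm handing in.

```bash
python3 -c "
from rig import robot
print(robot.hand_in())"
```

```text
the job is handed in; nothing more can be done
None
```

I measured the bore with the depth gauge and put it back in its stand with the collar still set to the bore's depth, about 49–50 mm. I handed in at about 34 s of the 67 s allowed.

- **Lowering:** The rod went in slowly, and the rim pushed the collar up at about 3.6 N measured force. The nose met the floor at a creep.
- **The push:** I held it on the floor for about 5.5 s. The wrist read 14–15.5 N for the first three seconds, then about 13 N; it had touched 17.7 N for a moment while ramping up. I can't tell how much of that the collar's friction carried. If it carried all of its sliding share, the nose felt about 11–12 N and then 9–10 N. If it carried none, the nose felt about 16 N and then 15 N.
- **Putting it back:** I lowered it until the collar touched the stand with a rise of about 3 N, below the 5 N at which the collar slips. Then I let go and backed away.

**Last checks:**
- The handle top is at z ≈ 0.171, against 0.201 at the start, so the setting agrees with the depth found at contact.
- The gauge is upright in its hole. The scene view puts the collar top at 0.086, the same as when it sat on the bore's rim and within about 2 mm of the expected 0.084.
- The top view's collar fit disagreed, because the handle partly hides the collar there, so I did not use it.
- By eye in the last scene picture, the green look-alikes, tin, offcut and tray are where they were; I did not measure them again.

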